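# Pack the cleaned gas nozzles into their round tin

### The arm

A 6-joint arm with a two-finger parallel gripper is mounted at the origin on the work surface. World frame = base frame: x ahead of the robot, y to its left, z up, the work surface at z = 0. Lengths are in m, angles in rad, forces in N, time in s.
With the tool pointing down it reaches from about 0.35 to 0.925 m from the base axis. Payload 6.4 kg.
Tool frame: the origin (TCP) lies midway between the tips of the shut fingers; the grasp point (between the pads) lies 19 mm behind it; z points along the fingers, x is the direction in which the jaws open and shut, and the axes are right-handed (so a half turn about z gives the same grasp; the last joint's range is limited). The gripper opens to 94 mm and grips with 3 to 60 N. Pads are 16 mm wide; open, the fingers measure 119 mm over their backs; the gripper's body (75 mm by 177 mm) begins 78 mm behind the grasp point.
Start: joints at [-1.428, 0.245, 1.558, -0, 1.339, -0.174], TCP at [0.202, -0.618, 0.205] pointing down, gripper open.
Joint ranges: [-3.13, 3.13], [-1.02, 2.26], [0.13, 2.54], [-0.95, 4.09], [0.21, 2.88], [-2.74, 2.74]. Speed limits (rad/s): [2.57, 2.57, 3.14, 3.14, 3.14, 3.14].

### API

Orientations are given as a rotation vector (axis times angle).
In Python, from plant import get_obs, imaging, hand_in gives the robot as it stands.
- The arm moves only by the tool step_arm, never from a script. Its argument "moves" is a list that holds one entry, the list of rows, each a list of 7 numbers: the shift along the tool's x, y, z normalised to -1 to 1, where 1 is 0.3 m, then the turn, a rotation vector about the tool's x, y, z normalised to -1 to 1, where 1 is pi/2 rad, then the opening, from 0 (shut) to 1 (fully open). A call has 1 to 8 rows; each row shifts and turns the commanded pose from where the row before left it, along the tool's axes as they then stand; what a row does not reach is not made up. A row lasts 1/12 s, in which the tool goes at most 41.7 mm and 7.16 degrees, less where a joint would pass 70% of its speed; a pose out of reach is approached as far as the arm can. A call with a number of a shift or a turn outside -1 to 1 is refused whole. A call with a gripper value outside its range is refused whole. The fingers move at their own pace and stop on an object; "squeeze" is the grip in N (left out, the last holds). Time passes only in rows, so rows that do not move let the fingers close. It gives the time, the measured TCP pose, the force and the opening at its end, in the units of the state.
- get_obs(): the state, without advancing time (a new reading comes with each control period).
- imaging.read_camera(name): name is "scene" or "top"; returns the picture (400x640x3 uint8, red, green, blue); there is no depth.
- imaging.camera_params(name): a dict with "fx", "fy", "cx", "cy" (pixels), "T" (4x4, takes a point from camera to world coordinates). Camera axes: x right, y down, z forward; pixel columns grow to the right and rows downward; lengths in m; the calibration is good to about 2 mm. A picture is of the moment at which its call begins. camera_params takes no time and is no camera call.
- hand_in(): hands the job in, once; it reports no verdict.
Trained networks look in the newest picture that a camera, given by its name, has taken for a name from the list of things; names that differ only in an ending like _2 or _b are one class to them, and where a whole thing is asked for, a point or a joint stands for the part that bears it (a point fixed in the world has none). Each returns a list of dicts, best first, with "score" (0 to 1); they miss things now and then, are a little off and sometimes report something else, mostly with a low value. They report only what shows in the picture. A call takes as long as a camera call. They do not tell look-alikes from the thing itself.
- imaging.look_for(camera, query): "centre" ([x, y, z] in m, in the coordinates of the camera as it stood for that picture, good to about 4 mm: the middle of the surface that is visible of it).
- imaging.landmark_of(camera, query): "centre" ([x, y, z] in m, in the coordinates of the camera as it stood for that picture, good to about 4 mm: a listed point, or the origin of a listed thing).
The state is a dict: "t": time; "joints": joint angles; "joint_vel": joint speeds; "joint_torque": joint torques, N m; "tcp_pos": TCP position; "ee_rot": TCP orientation; "force": force on the tool from outside, world axes, zero at the start; "ft_torque": the same for the moment, N m; "width": opening from 0.0 (shut) to 1.0 (fully open).
Only numpy, scipy, OpenCV 4.12 (cv2) and the standard library are available. Lean on these libraries where they do the work, as an engineer would, in place of code of your own. Each camera call takes 0.05 s, during which the arm holds its last target. There are 200 camera calls.

### The job

Open the round tin's lid right back, stand every copper gas nozzle from the mat in it, neck up and on the floor of the tin, in a honeycomb pattern: one in the middle and the others round it in the six places of the honeycomb, so that any place left over still has room for a nozzle. Then fold the lid fully shut, without slamming it, and let go. Leave the other things on the bench where they are.

Things in the scene. Friction and masses are not known exactly. Their poses are not given: they have to be found in the camera images.
- tin: Round blue steel tin with a hinged lid, held to the steel bench by magnets: it cannot be moved. Inner diameter 106 mm, outer 112 mm, rim 62 mm above the bench. Room for seven nozzles, one in the middle and six round it, axes 35 mm apart, necks above the rim. Origin: centre of its underside; x points from its middle towards the hinge (the lid's handle is on the -x side), z up.
- tin_floor (a point): Centre of the tin's inner floor, 4 mm above the bench; axes as the tin's.
- lid_hinge (a point): Middle of the lid's hinge line, on the tin's rim: 60 mm from the tin's axis, 62.5 mm above the bench. Fixed to the tin, same axes: the hinge line runs along y.
- lid (a joint): Angle of the tin's lid, rad: 0 shut, growing as the handle side swings up and over towards the hinge, stop at 2.0. Starts at 0 to 0.25. Stiff hinge (about 0.25 N m): it stays at any angle. The lid is a blue cap 112 mm across, 42 mm deep, 0.22 kg; shut, its flat top is 104.5 mm above the bench. Fully open, lid and handle stand on the hinge side, up to 200 mm above the bench.
- lid_handle (a point): Middle of the lid's handle: a round steel bar 8 mm thick, parallel to the hinge line, 67 mm clear between its posts, 33 mm in front of the lid's wall. Shut, it is 82.5 mm above the bench; it lies 149 mm out from and 20 mm above the hinge line and turns with the lid. It can be pinched from above and followed round its arc with the tool kept pointing down, the bar turning between the pads.
- nozzle1: Copper welding-gun gas nozzle, 90 mm tall, 0.13 to 0.21 kg, round: barrel 32 mm in diameter (lowest 54 mm, foot chamfered 2.5 mm, brass foot, heavy and smooth), shoulder from 54 to 66 mm above the foot, then a neck 14 mm in diameter to the top. Origin: centre of its foot; z: up its axis. Stands neck up on the mat at the start, on one of seven spots some 75 mm apart; may be absent.
- nozzle2: Another gas nozzle like nozzle1; may be absent.
- nozzle3: Another gas nozzle like nozzle1; may be absent.
- nozzle4: Another gas nozzle like nozzle1; may be absent.
- nozzle5: Another gas nozzle like nozzle1; may be absent.
- nozzle6: Another gas nozzle like nozzle1; may be absent.
- nozzle7: Another gas nozzle like nozzle1; may be absent.
- mat: Thin pale grey leather mat 260 x 270 mm, 3 mm thick, fixed to the bench, on which the nozzles stand. Origin: centre of its underside; x, y along its edges. A nozzle that is knocked over lies with the middle of its foot 16 mm above it.
- tipjar: Bystander: clear open jar of contact tips, 42 mm across, 34 mm tall, at one corner of the mat (far left). Origin: centre of its underside.
- brush: Bystander: wire brush 240 mm long, 20 mm high, wooden handle, lying at the right of the mat. Origin: under its middle.
- pliers: Bystander: red-handled pliers 180 mm long lying beyond the mat. Origin: under the pivot.
- magnet: Bystander: red arrow-shaped welding magnet about 115 x 80 mm, 19 mm high, lying to the left. Origin: under its middle.
- spool: Bystander: spool of welding wire 100 mm across, 45 mm high, lying beyond the tin. Origin: centre of its underside.
Mind the look-alikes: they are no part of the job. What is shaped like the nozzle5 but blue or white is not meant. Leave any green look-alike of the nozzle2 alone.

How it is judged:
By the outcome, as a careful person would: the job done as asked, in the order asked, and still so for the second after the job is handed in, with the robot touching nothing.
Of nozzle1, nozzle2, nozzle3, nozzle4, nozzle5, nozzle6, nozzle7 only 5 to 7 are there at a start; the rules pass over those that are not, and their reading is None.
At some moment in a run one of nozzle1, nozzle2, nozzle3, nozzle4, nozzle5, nozzle6, nozzle7 may be knocked a few centimetres aside while the robot is not near it.
It also fails if it takes over 210 s, if anything falls off the work surface, if the arm or the gripper's body presses on something with over 40 N, if the wrist force passes 120 N, or if a joint passes its speed limit or range.

## Working session

There is one attempt and no reset: what is moved stays moved. The work goes in short steps, Python scripts to look and compute and a tool call to move; the robot and the scene stay as the last step left them, time stands still between calls to the robot, and variables do not carry over. Pictures are saved under pics/ and viewed, about 12 in all and at most 16, crops included, and the job is handed in when it is done.

Besides the shell and the picture viewer there is one more tool, called after ">>>" as name([rows], argument=value, ...), one row to a line, values as JSON. step_arm: Moves the arm, as the interface text tells. Scaled input: -1 to 1 covers 0.3 m each way for a shift and pi/2 rad each way for a turn. Its arguments: {"type":"object","properties":{"moves":{"type":"array"},"squeeze":{"type":"number"}},"required":["moves"]}

```bash
ls; mkdir -p pics; cat > h.py <<'E'
import numpy as np, cv2
from plant import get_obs, imaging, hand_in
def snap(c,f=None):
    im=imaging.read_camera(c)
    if f: cv2.imwrite(f'pics/{f}.png',im[:,:,::-1])
    return im
def w(c,p):
    T=np.array(imaging.camera_params(c)['T']); return T[:3,:3]@np.array(p)+T[:3,3]
def px(c,P):
    k=imaging.camera_params(c);T=np.array(k['T']);q=T[:3,:3].T@(np.array(P)-T[:3,3])
    return np.array([k['fx']*q[0]/q[2]+k['cx'],k['fy']*q[1]/q[2]+k['cy']])
def ray(c,u,v,z):
    k=imaging.camera_params(c);T=np.array(k['T']);d=T[:3,:3]@np.array([(u-k['cx'])/k['fx'],(v-k['cy'])/k['fy'],1.])
    return T[:3,3]+d*(z-T[2,3])/d[2]
E
python3 - <<'E'
from h import *
np.set_printoptions(precision=4,suppress=True)
o=get_obs();print({k:np.round(v,3) for k,v in o.items()})
a=snap('top','top0');b=snap('scene','scene0')
for c in('top','scene'):
    print(c,np.array(imaging.camera_params(c)['T'])[:3,3],imaging.camera_params(c)['fx'])
    for q in ('nozzle1','tin','lid_hinge','lid_handle','mat','tin_floor'):
        for r in imaging.landmark_of(c,q):
            P=w(c,r['centre']);print(c,q,round(r['score'],2),P,px(c,P).round())
E
```

```text
pics
{'t': np.float64(0.0), 'joints': array([-1.428,  0.246,  1.559,  0.   ,  1.339, -0.174]), 'joint_vel': array([-0.001, -0.001, -0.   , -0.001,  0.002, -0.001]), 'joint_torque': array([  0.   , -41.584, -31.46 ,   0.069,   0.033,  -0.   ]), 'tcp_pos': array([ 0.202, -0.617,  0.204]), 'ee_rot': array([-2.543,  1.842,  0.002]), 'force': array([ 0.341, -0.047,  0.211]), 'ft_torque': array([-0.034,  0.015,  0.002]), 'width': np.float64(1.0)}
top [ 0.3492 -0.0428  1.5014] 412.21396061483586
top nozzle1 0.62 [ 0.5619 -0.1432  0.0015] [346. 205.]
top nozzle1 0.61 [ 0.4801 -0.1362  0.0031] [344. 227.]
top nozzle1 0.61 [ 0.6398 -0.4506 -0.0025] [429. 185.]
top nozzle1 0.58 [ 0.5565 -0.2973  0.0008] [388. 207.]
top nozzle1 0.53 [ 0.3745 -0.1644 -0.0024] [352. 256.]
top nozzle1 0.52 [ 0.4749 -0.2784  0.004 ] [383. 229.]
top nozzle1 0.41 [ 0.4758 -0.2075  0.0028] [364. 228.]
top nozzle1 0.4 [ 0.5539 -0.2103  0.0022] [365. 207.]
top nozzle1 0.4 [ 0.5641 -0.4079 -0.0019] [418. 205.]
top tin 0.92 [0.5371 0.1849 0.0005] [257. 210.]
top lid_hinge 0.68 [0.5239 0.2467 0.0614] [237. 211.]
top lid_han
[... 452 characters left out ...]
4 -0.2838  0.0015] [240. 248.]
scene nozzle1 0.73 [ 0.5535 -0.2149  0.0017] [281. 249.]
scene nozzle1 0.71 [ 0.5651 -0.1416  0.0009] [304. 236.]
scene nozzle1 0.66 [ 0.5345  0.1828 -0.0016] [367. 177.]
scene nozzle1 0.64 [ 0.4738 -0.209   0.0042] [262. 233.]
scene nozzle1 0.62 [ 0.4807 -0.1396  0.0004] [282. 222.]
scene nozzle1 0.53 [ 0.3724 -0.1632  0.0005] [250. 209.]
scene tin 0.59 [ 0.5355  0.1835 -0.0001] [367. 177.]
scene lid_hinge 0.96 [0.5219 0.2448 0.0582] [377. 152.]
scene lid_handle 0.79 [0.5529 0.1001 0.0958] [357. 166.]
scene mat 0.81 [ 0.5599 -0.2164 -0.0001] [283. 251.]
scene mat 0.28 [ 0.55   -0.2138 -0.0001] [281. 248.]
scene tin_floor 0.74 [0.5378 0.1874 0.0029] [369. 176.]
```

```bash
python3 - <<'E'
import cv2
a=cv2.imread('pics/top0.png')[160:280,200:460]
cv2.imwrite('pics/top0c.png',cv2.resize(a,None,fx=3,fy=3,interpolation=2))
a=cv2.imread('pics/scene0.png')[130:360,170:430]
cv2.imwrite('pics/scene0c.png',cv2.resize(a,None,fx=2.6,fy=2.6,interpolation=2))
E
```

```text
(no output)
```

View pics/top0c.png

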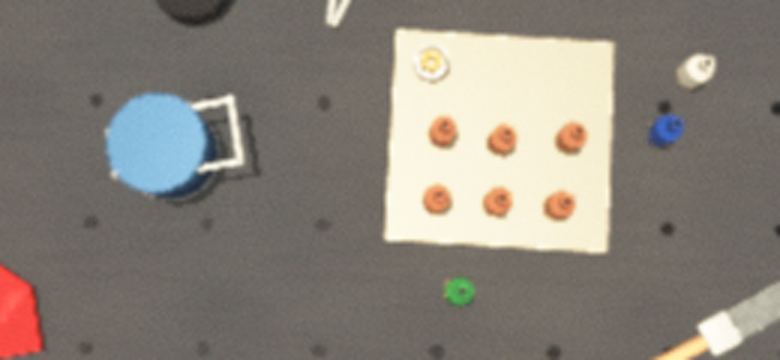

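View pics/scene0c.png

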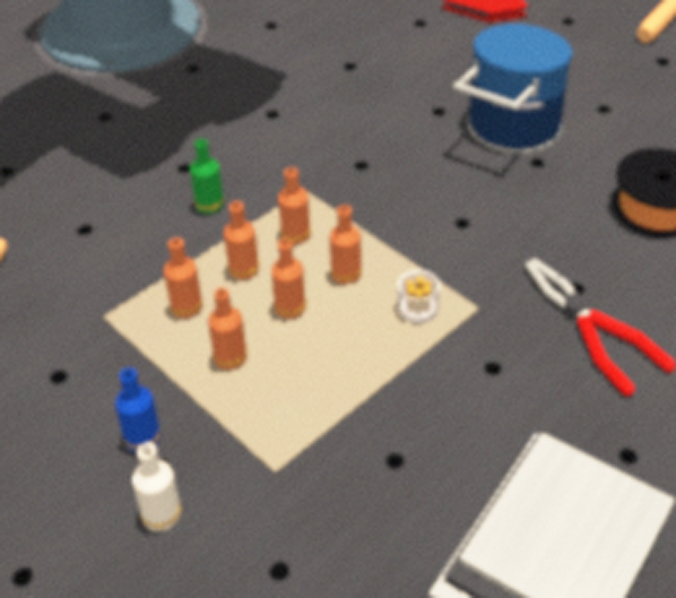

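Six copper nozzles stand on the mat, in the 2x3 block at top px (346,205), (365,207), (388,207), (344,227), (364,228) and (383,229). The look-alikes, green at (352,256), blue at (422,203) and white at (430,184), are all off the mat, so I leave them alone. The tin is at (257,210), with its handle towards the mat. I start with the lid.

```bash
cat >> h.py <<'E'
from scipy.spatial.transform import Rotation as R
def plan(P,yaw=None,step=0.033):
    """print turn (about tool z) then shift, in tool units, to world P (m), yaw of tool x (deg)"""
    o=get_obs();r=R.from_rotvec(o['ee_rot']);M=r.as_matrix()
    y0=np.degrees(np.arctan2(M[1,0],M[0,0]))
    if yaw is None: yaw=y0
    c,s=np.cos(np.radians(yaw)),np.sin(np.radians(yaw))
    G=np.array([[c,s,0],[s,-c,0],[0,0,-1]])
    rv=(r.inv()*R.from_matrix(G)).as_rotvec()/(np.pi/2)
    d=G.T@(np.array(P)-o['tcp_pos']);n=int(np.ceil(np.linalg.norm(d)/step))
    print('t',round(float(o['t']),2),'yaw',y0.round(2),'turn',rv.round(4),'rows',int(np.ceil(abs(rv[2])/.075)),'| shift total',(d/.3).round(4),'n',n,'each',(d/.3/max(n,1)).round(4))
E
python3 -c "
from h import *
plan([.5533,.0985,.2],-78.5)"
```

```text
t 0.7 yaw -71.85 turn [ 0.     -0.      0.0739] rows 1 | shift total [-2.1062 -1.6219  0.0183] n 25 each [-0.0842 -0.0649  0.0007]
```

>>> step_arm([
  [[0, 0, 0, 0, 0, 0.0739, 0.28], [-0.0842, -0.0649, 0, 0, 0, 0, 0.28], [-0.0842, -0.0649, 0, 0, 0, 0, 0.28], [-0.0842, -0.0649, 0, 0, 0, 0, 0.28], [-0.0842, -0.0649, 0, 0, 0, 0, 0.28], [-0.0842, -0.0649, 0, 0, 0, 0, 0.28], [-0.0842, -0.0649, 0, 0, 0, 0, 0.28], [-0.0842, -0.0649, 0, 0, 0, 0, 0.28]],
], squeeze=20)

```text
t: 1.37
tcp_pos: [0.3012, -0.4158, 0.2056]
ee_rot: [2.432, -1.988, 0.001]
force: [0.4, -0.5, -0.1]
width: 0.465
```

>>> step_arm([
  [[-0.0842, -0.0649, 0, 0, 0, 0, 0.28], [-0.0842, -0.0649, 0, 0, 0, 0, 0.28], [-0.0842, -0.0649, 0, 0, 0, 0, 0.28], [-0.0842, -0.0649, 0, 0, 0, 0, 0.28], [-0.0842, -0.0649, 0, 0, 0, 0, 0.28], [-0.0842, -0.0649, 0, 0, 0, 0, 0.28], [-0.0842, -0.0649, 0, 0, 0, 0, 0.28], [-0.0842, -0.0649, 0, 0, 0, 0, 0.28]],
])

```text
t: 2.03
tcp_pos: [0.4136, -0.1867, 0.2058]
ee_rot: [-2.433, 1.988, -0.001]
force: [-0.7, 0.1, -0.8]
width: 0.274
```

>>> step_arm([
  [[-0.0842, -0.0649, 0, 0, 0, 0, 0.28], [-0.0842, -0.0649, 0, 0, 0, 0, 0.28], [-0.0842, -0.0649, 0, 0, 0, 0, 0.28], [-0.0842, -0.0649, 0, 0, 0, 0, 0.28], [-0.0842, -0.0649, 0, 0, 0, 0, 0.28], [-0.0842, -0.0649, 0, 0, 0, 0, 0.28], [-0.0842, -0.0649, 0, 0, 0, 0, 0.28], [-0.0842, -0.0649, 0, 0, 0, 0, 0.28]],
])

```text
t: 2.7
tcp_pos: [0.526, 0.0426, 0.2057]
ee_rot: [-2.433, 1.987, -0.001]
force: [0.9, -0.3, 0.7]
width: 0.281
```

>>> step_arm([
  [[-0.0842, -0.0649, 0, 0, 0, 0, 0.28], [-0.0842, -0.0649, 0, 0, 0, 0, 0.28], [0, 0, 0.05, 0, 0, 0, 0.28], [0, 0, 0.05, 0, 0, 0, 0.28], [0, 0, 0.05, 0, 0, 0, 0.28], [0, 0, 0, 0, 0, 0, 0.28]],
])

```text
t: 3.2
tcp_pos: [0.5514, 0.0985, 0.1572]
ee_rot: [2.43, -1.985, -0.007]
force: [-0.3, 0.4, -0.6]
width: 0.279
```

```bash
python3 - <<'E'
from h import *
plan([.5533,.0985,.082],-78.5)
im=snap('scene','s1');c=im[100:260,280:480];cv2.imwrite('pics/s1c.png',cv2.resize(c,None,fx=3,fy=3,interpolation=2)[:,:,::-1])
for c in('scene','top'):
  if c=='top': snap(c)
  for q in('lid_handle','lid_hinge'):
    for r in imaging.landmark_of(c,q)[:1]: print(c,q,r['score'],w(c,r['centre']))
E
```

```text
t 3.2 yaw -78.47 turn [0.0037 0.0008 0.0003] rows 1 | shift total [ 0.0013 -0.0061  0.2505] n 3 each [ 0.0004 -0.002   0.0835]
scene lid_handle 0.61 [0.54775633 0.10236675 0.09291905]
scene lid_hinge 0.92 [0.52132949 0.24557069 0.06118822]
top lid_hinge 0.49 [ 0.64823244 -0.13167562  0.00128464]
```

View pics/s1c.png

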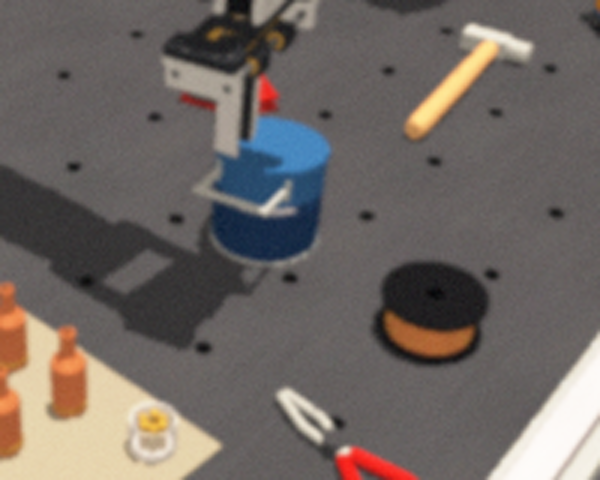

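The shut-side fingers straddle the line of the bar, above the gap between the posts. Next I descend and pinch.

>>> step_arm([
  [[0, 0, 0.06, 0, 0, 0, 0.3], [0, 0, 0.06, 0, 0, 0, 0.3], [0, 0, 0.06, 0, 0, 0, 0.3], [0, 0, 0.06, 0, 0, 0, 0.3], [0, 0, 0, 0, 0, 0, 0.3], [0, 0, 0, 0, 0, 0, 0.3]],
])

```text
t: 4.0
tcp_pos: [0.5534, 0.0981, 0.0885]
ee_rot: [2.432, -1.988, -0.001]
force: [-0.2, 0.2, 0.5]
width: 0.3
```

>>> step_arm([
  [[0, 0, 0, 0, 0, 0, 0], [0, 0, 0, 0, 0, 0, 0], [0, 0, 0, 0, 0, 0, 0], [0, 0, 0, 0, 0, 0, 0], [0, 0, 0, 0, 0, 0, 0]],
], squeeze=15)

```text
t: 4.42
tcp_pos: [0.5543, 0.099, 0.0893]
ee_rot: [-2.43, 1.987, -0.001]
force: [1.3, 3.6, 0.9]
width: 0.079
```

>>> step_arm([
  [[0, 0, 0, 0, 0, 0, 0.3], [0, 0, 0, 0, 0, 0, 0.3], [0, 0, 0.03, 0, 0, 0, 0.3], [0, 0, 0, 0, 0, 0, 0], [0, 0, 0, 0, 0, 0, 0], [0, 0, 0, 0, 0, 0, 0], [0, 0, 0, 0, 0, 0, 0]],
], squeeze=20)

```text
t: 5.0
tcp_pos: [0.5532, 0.0987, 0.0791]
ee_rot: [-2.432, 1.988, 0.003]
force: [-0.7, 4.3, -1.8]
width: 0.077
```

```bash
cat >arc.py <<'E'
from h import *
import sys
# arc rows for the lid from angle a to b in n rows: tool x = -tin x, z down
a,b,n=map(float,sys.argv[1:]);n=int(n)
A=np.linspace(a,b,n+1); X=-.149*np.cos(A)+.020*np.sin(A); Z=.149*np.sin(A)+.020*np.cos(A)
for x,z in zip(np.diff(X),np.diff(Z)): print([round(-x/.3,3),0,round(-z/.3,3),0,0,0,0])
E
python3 arc.py 0.09 2.03 20; python3 -c "
from h import *
o=get_obs();print(o['tcp_pos'],o['width'],o['force'])"
```

```text
[np.float64(-0.013), 0, np.float64(-0.047), 0, 0, 0, 0]
[np.float64(-0.018), 0, np.float64(-0.045), 0, 0, 0, 0]
[np.float64(-0.022), 0, np.float64(-0.043), 0, 0, 0, 0]
[np.float64(-0.026), 0, np.float64(-0.041), 0, 0, 0, 0]
[np.float64(-0.03), 0, np.float64(-0.038), 0, 0, 0, 0]
[np.float64(-0.033), 0, np.float64(-0.035), 0, 0, 0, 0]
[np.float64(-0.037), 0, np.float64(-0.032), 0, 0, 0, 0]
[np.float64(-0.04), 0, np.float64(-0.028), 0, 0, 0, 0]
[np.float64(-0.042), 0, np.float64(-0.024), 0, 0, 0, 0]
[np.float64(-0.044), 0, np.float64(-0.02), 0, 0, 0, 0]
[np.float64(-0.046), 0, np.float64(-0.016), 0, 0, 0, 0]
[np.float64(-0.047), 0, np.float64(-0.011), 0, 0, 0, 0]
[np.float64(-0.048), 0, np.float64(-0.007), 0, 0, 0, 0]
[np.float64(-0.049), 0, np.float64(-0.002), 0, 0, 0, 0]
[np.float64(-0.049), 0, np.float64(0.003), 0, 0, 0, 0]
[np.float64(-0.048), 0, np.float64(0.008), 0, 0, 0, 0]
[np.float64(-0.047), 0, np.float64(0.012), 0, 0, 0, 0]
[np.float64(-0.046), 0, np.float64(0.017), 0, 0, 0, 0]
[np.float64(-0.044), 0, np.float64(0.021), 0, 0, 0, 0]
[np.float64(-0.042), 0, np.float64(0.025), 0, 0, 0, 0]
[0.5531722  0.09874429 0.07909691] 0.07715934028039075 [-0.69119028  4.28138028 -1.83866013]
```

>>> step_arm([
  [[-0.013, 0, -0.047, 0, 0, 0, 0], [-0.018, 0, -0.045, 0, 0, 0, 0], [-0.022, 0, -0.043, 0, 0, 0, 0], [-0.026, 0, -0.041, 0, 0, 0, 0], [-0.03, 0, -0.038, 0, 0, 0, 0]],
])

```text
t: 5.42
tcp_pos: [0.5474, 0.1296, 0.1451]
ee_rot: [2.432, -1.987, 0.004]
force: [1.1, -4.5, -0.3]
width: 0.073
```

>>> step_arm([
  [[-0.033, 0, -0.035, 0, 0, 0, 0], [-0.037, 0, -0.032, 0, 0, 0, 0], [-0.04, 0, -0.028, 0, 0, 0, 0], [-0.042, 0, -0.024, 0, 0, 0, 0], [-0.044, 0, -0.02, 0, 0, 0, 0]],
])

```text
t: 5.83
tcp_pos: [0.5368, 0.1875, 0.1891]
ee_rot: [-2.432, 1.987, -0.009]
force: [1.5, -4.1, 2.4]
width: 0.074
```

>>> step_arm([
  [[-0.046, 0, -0.016, 0, 0, 0, 0], [-0.047, 0, -0.011, 0, 0, 0, 0], [-0.048, 0, -0.007, 0, 0, 0, 0], [-0.049, 0, -0.002, 0, 0, 0, 0], [-0.049, 0, 0.003, 0, 0, 0, 0]],
])

```text
t: 6.25
tcp_pos: [0.5229, 0.2593, 0.1984]
ee_rot: [-2.429, 1.985, -0.007]
force: [5.5, -1.0, 2.1]
width: 0.077
```

>>> step_arm([
  [[-0.048, 0, 0.008, 0, 0, 0, 0], [-0.047, 0, 0.012, 0, 0, 0, 0], [-0.046, 0, 0.017, 0, 0, 0, 0], [-0.044, 0, 0.021, 0, 0, 0, 0], [0, 0, 0, 0, 0, 0, 0], [0, 0, 0, 0, 0, 0, 0]],
])

```text
t: 6.75
tcp_pos: [0.5112, 0.3154, 0.1791]
ee_rot: [-2.429, 1.982, -0.001]
force: [5.6, 4.6, 0.9]
width: 0.074
```

>>> step_arm([
  [[-0.042, 0, 0.025, 0, 0, 0, 0], [-0.01, 0, 0.006, 0, 0, 0, 0], [0, 0, 0, 0, 0, 0, 0]],
])

```text
t: 7.0
tcp_pos: [0.5105, 0.3222, 0.1722]
ee_rot: [2.428, -1.982, 0.024]
force: [4.4, -26.6, 18.2]
width: 0.079
```

>>> step_arm([
  [[0.02, 0, -0.012, 0, 0, 0, 0], [0, 0, 0, 0, 0, 0, 0.25], [0, 0, 0, 0, 0, 0, 0.25], [0, 0, -0.06, 0, 0, 0, 0.25], [0, 0, -0.08, 0, 0, 0, 0.25], [0, 0, -0.08, 0, 0, 0, 0.25], [0, 0, 0, 0, 0, 0, 0.25]],
])

```text
t: 7.58
tcp_pos: [0.509, 0.3238, 0.2425]
ee_rot: [-2.43, 1.983, -0.003]
force: [-0.0, 0.5, 0.8]
width: 0.248
```

```bash
python3 -c "
from h import *
plan([.515,-.1,.22],11.5)"
```

```text
t 7.58 yaw -78.43 turn [-0.0037 -0.0018 -0.9993] rows 14 | shift total [-0.2619  1.3883  0.075 ] n 13 each [-0.0201  0.1068  0.0058]
```

>>> step_arm([
  [[0.1068, 0.0201, 0, 0, 0, 0, 0.5], [0.1068, 0.0201, 0, 0, 0, 0, 0.5], [0.1068, 0.0201, 0, 0, 0, 0, 0.5], [0.1068, 0.0201, 0, 0, 0, 0, 0.5], [0.1068, 0.0201, 0, 0, 0, 0, 0.5], [0.1068, 0.0201, 0, 0, 0, 0, 0.5], [0.1068, 0.0201, 0, 0, 0, 0, 0.5], [0.1068, 0.0201, 0, 0, 0, 0, 0.5]],
])

```text
t: 8.25
tcp_pos: [0.5104, 0.0608, 0.2362]
ee_rot: [2.433, -1.986, -0.006]
force: [-0.1, -0.7, 1.0]
width: 0.498
```

>>> step_arm([
  [[0.1068, 0.0201, 0, 0, 0, 0, 0.5], [0.1068, 0.0201, 0, 0, 0, 0, 0.5], [0.1068, 0.0201, 0, 0, 0, 0, 0.5], [0.1068, 0.0201, 0, 0, 0, 0, 0.5], [0.1068, 0.0201, 0, 0, 0, 0, 0.5], [0, 0, 0, 0, 0, -0.07, 0.5], [0, 0, 0, 0, 0, -0.07, 0.5], [0, 0, 0, 0, 0, -0.07, 0.5]],
])

```text
t: 8.92
tcp_pos: [0.5133, -0.1012, 0.236]
ee_rot: [-2.729, 1.555, 0.007]
force: [0.8, 0.7, -0.2]
width: 0.502
```

>>> step_arm([
  [[0, 0, 0, 0, 0, -0.07, 0.5], [0, 0, 0, 0, 0, -0.07, 0.5], [0, 0, 0, 0, 0, -0.07, 0.5], [0, 0, 0, 0, 0, -0.07, 0.5], [0, 0, 0, 0, 0, -0.07, 0.5], [0, 0, 0, 0, 0, -0.07, 0.5], [0, 0, 0, 0, 0, -0.07, 0.5], [0, 0, 0, 0, 0, -0.07, 0.5]],
])

```text
t: 9.58
tcp_pos: [0.5134, -0.1004, 0.2361]
ee_rot: [-3.13, 0.242, 0.006]
force: [-0.3, -0.2, -0.1]
width: 0.497
```

>>> step_arm([
  [[0, 0, 0, 0, 0, -0.07, 0.5], [0, 0, 0, 0, 0, -0.07, 0.5], [0, 0, 0, 0, 0, -0.07, 0.5], [0, 0, 0, 0, 0, 0, 0.5], [0, 0, 0, 0, 0, 0, 0.5]],
])

```text
t: 10.0
tcp_pos: [0.5136, -0.1008, 0.2366]
ee_rot: [-3.129, -0.262, 0.004]
force: [0.6, -0.3, -0.6]
width: 0.501
```

```bash
python3 - <<'E'
from h import *
np.set_printoptions(precision=4,suppress=True)
ims={c:snap(c,'p2'+c) for c in('top','scene')}
for c in ims:
    for q in ('tin','tin_floor','lid_hinge','nozzle1'):
        for r in imaging.landmark_of(c,q)[:8 if q[0]=='n' else 1]: print(c,q,round(r['score'],2),w(c,r['centre']))
a=cv2.resize(ims['top'][165:250,215:315],None,fx=6,fy=6,interpolation=2)
b=cv2.resize(ims['scene'][100:220,310:430],None,fx=5,fy=5,interpolation=2)
cv2.imwrite('pics/p2.png',a[:,:,::-1]);cv2.imwrite('pics/p2s.png',b[:,:,::-1])
plan([.4737,-.281,.22],11.5)
E
```

```text
top tin 0.56 [0.535  0.1846 0.0001]
top tin_floor 0.84 [0.5371 0.1862 0.0036]
top nozzle1 0.57 [ 0.3714 -0.1673 -0.0028]
top nozzle1 0.52 [ 0.5664 -0.4088 -0.0024]
top nozzle1 0.51 [ 0.4777 -0.2831 -0.0002]
top nozzle1 0.5 [ 0.5541 -0.2963  0.0044]
top nozzle1 0.45 [ 0.4786 -0.2032  0.0004]
top nozzle1 0.4 [ 0.6431 -0.4519 -0.0024]
top nozzle1 0.35 [ 0.555  -0.2117  0.0025]
scene tin 0.65 [ 0.5366  0.1839 -0.0001]
scene tin_floor 0.58 [ 0.5385  0.1898 -0.0001]
scene lid_hinge 0.8 [0.5217 0.2432 0.0559]
scene nozzle1 0.73 [ 0.37   -0.1626  0.0005]
scene nozzle1 0.7 [ 0.5514 -0.2138  0.0037]
scene nozzle1 0.68 [ 0.4743 -0.2082  0.0035]
scene nozzle1 0.65 [ 0.5682 -0.4162  0.002 ]
scene nozzle1 0.64 [ 0.4794 -0.1392  0.0006]
scene nozzle1 0.62 [ 0.556  -0.2949  0.0034]
scene nozzle1 0.61 [ 0.5656 -0.1417  0.0029]
scene nozzle1 0.58 [ 0.4739 -0.2843  0.0023]
t 10.5 yaw 9.68 turn [ 0.     -0.     -0.0202] rows 1 | shift total [-0.2516  0.558   0.0606] n 6 each [-0.0419  0.093   0.0101]
```

View pics/p2.png

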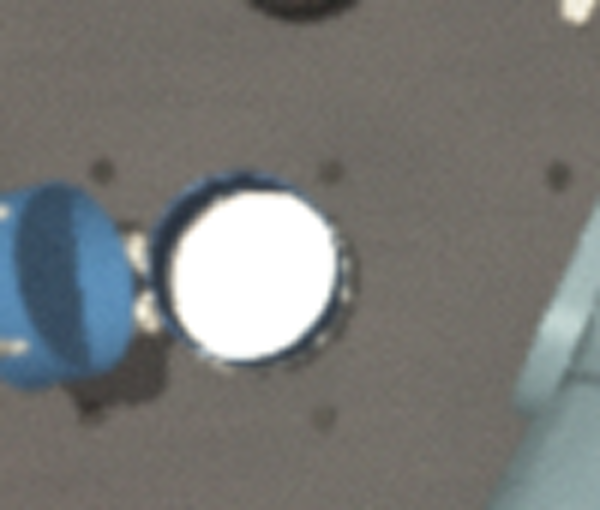

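View pics/p2s.png

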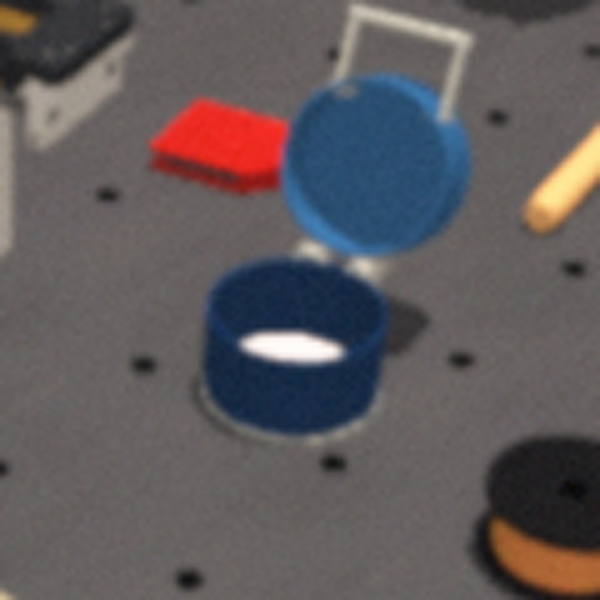

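The lid stands fully open behind the tin, and the tin is empty (white floor at top px (257,211)). I'll find the tin's centre more precisely by touching its inner wall with the shut fingertips.

```bash
python3 -c "
from h import *
plan([.5366,.1855,.04],11.5,.04)"
```

```text
t 10.5 yaw 9.68 turn [ 0.     -0.     -0.0202] rows 1 | shift total [ 0.2639 -0.924   0.6606] n 9 each [ 0.0293 -0.1027  0.0734]
```

>>> step_arm([
  [[0, 0, 0, 0, 0, -0.0202, 0], [0.033, -0.1155, 0, 0, 0, 0, 0], [0.033, -0.1155, 0, 0, 0, 0, 0], [0.033, -0.1155, 0, 0, 0, 0, 0], [0.033, -0.1155, 0, 0, 0, 0, 0], [0.033, -0.1155, 0, 0, 0, 0, 0], [0.033, -0.1155, 0, 0, 0, 0, 0], [0.033, -0.1155, 0, 0, 0, 0, 0]],
])

```text
t: 11.17
tcp_pos: [0.5337, 0.1514, 0.2384]
ee_rot: [-3.126, -0.315, -0.001]
force: [0.1, 0.6, 0.3]
width: 0.008
```

>>> step_arm([
  [[0.033, -0.1155, 0, 0, 0, 0, 0], [0, 0, 0.11, 0, 0, 0, 0], [0, 0, 0.11, 0, 0, 0, 0], [0, 0, 0.11, 0, 0, 0, 0], [0, 0, 0.11, 0, 0, 0, 0], [0, 0, 0.11, 0, 0, 0, 0], [0, 0, 0.11, 0, 0, 0, 0], [0, 0, 0, 0, 0, 0, 0]],
])

```text
t: 11.83
tcp_pos: [0.531, 0.1847, 0.0333]
ee_rot: [3.125, 0.315, -0.021]
force: [-1.6, -0.2, -0.4]
width: 0.007
```

>>> step_arm([
  [[0.04, 0, 0, 0, 0, 0, 0], [0.04, 0, 0, 0, 0, 0, 0], [0.04, 0, 0, 0, 0, 0, 0], [0.02, 0, 0, 0, 0, 0, 0], [0, 0, 0, 0, 0, 0, 0], [0, 0, 0, 0, 0, 0, 0]],
])

```text
t: 12.33
tcp_pos: [0.5732, 0.1933, 0.0414]
ee_rot: [3.124, 0.316, -0.021]
force: [-17.7, -5.2, 12.5]
width: 0.007
```

>>> step_arm([
  [[-0.06, 0, 0, 0, 0, 0, 0], [-0.06, 0, 0, 0, 0, 0, 0], [-0.06, 0, 0, 0, 0, 0, 0], [-0.06, 0, 0, 0, 0, 0, 0], [-0.035, 0, 0, 0, 0, 0, 0], [0, 0, 0, 0, 0, 0, 0], [0, 0, 0, 0, 0, 0, 0]],
])

```text
t: 12.92
tcp_pos: [0.498, 0.1776, 0.042]
ee_rot: [-3.126, -0.315, -0.004]
force: [0.4, 0.6, 0.8]
width: 0.005
```

>>> step_arm([
  [[0.06, 0, 0, 0, 0, 0, 0], [0.06, 0, 0, 0, 0, 0, 0], [0.015, 0, 0, 0, 0, 0, 0], [0, 0, 0, 0, 0, 0, 0], [0, 0, 0, 0, 0, 0, 0]],
])

```text
t: 13.33
tcp_pos: [0.5366, 0.1856, 0.0402]
ee_rot: [-3.126, -0.315, 0.001]
force: [-0.7, -0.2, -0.3]
width: 0.005
```

>>> step_arm([
  [[0, 0.04, 0, 0, 0, 0, 0], [0, 0.04, 0, 0, 0, 0, 0], [0, 0.04, 0, 0, 0, 0, 0], [0, 0.02, 0, 0, 0, 0, 0], [0, 0, 0, 0, 0, 0, 0], [0, 0, 0, 0, 0, 0, 0]],
])

```text
t: 13.83
tcp_pos: [0.545, 0.1436, 0.0402]
ee_rot: [3.126, 0.313, 0.0]
force: [-0.7, 0.3, 0.0]
width: 0.003
```

>>> step_arm([
  [[0, -0.06, 0, 0, 0, 0, 0], [0, -0.06, 0, 0, 0, 0, 0], [0, -0.06, 0, 0, 0, 0, 0], [0, -0.06, 0, 0, 0, 0, 0], [0, -0.035, 0, 0, 0, 0, 0], [0, 0, 0, 0, 0, 0, 0], [0, 0, 0, 0, 0, 0, 0]],
])

```text
t: 14.42
tcp_pos: [0.5283, 0.2255, 0.0401]
ee_rot: [3.125, 0.317, -0.0]
force: [0.3, 0.4, -0.7]
width: 0.002
```

```bash
python3 -c "
from h import *
plan([.5366,.1855,.04],11.5,.04)"
```

```text
t 14.42 yaw 11.57 turn [0.0001 0.     0.0008] rows 1 | shift total [0.0005 0.1363 0.0004] n 2 each [0.0002 0.0682 0.0002]
```

>>> step_arm([
  [[0, -0.015, 0, 0, 0, 0, 0], [0, -0.01, 0, 0, 0, 0, 0], [0, 0, 0, 0, 0, 0, 0], [0, 0, 0, 0, 0, 0, 0]],
])

```text
t: 14.75
tcp_pos: [0.5283, 0.2259, 0.0402]
ee_rot: [3.113, 0.316, -0.001]
force: [1.7, -25.2, 3.7]
width: 0.004
```

>>> step_arm([
  [[0, 0.07, 0, 0, 0, 0, 0], [0, 0.07, 0, 0, 0, 0, 0], [0, 0.07, 0, 0, 0, 0, 0], [0, 0.07, 0, 0, 0, 0, 0], [0, 0.04, 0, 0, 0, 0, 0], [0, 0, 0, 0, 0, 0, 0], [0, 0, 0, 0, 0, 0, 0]],
])

```text
t: 15.33
tcp_pos: [0.5454, 0.1426, 0.0403]
ee_rot: [-3.117, -0.309, 0.0]
force: [-1.8, 16.9, 0.3]
width: 0.003
```

>>> step_arm([
  [[0, -0.08, 0, 0, 0, 0, 0], [0, -0.08, 0, 0, 0, 0, 0], [-0.05, 0, 0, 0, 0, 0, 0], [-0.05, 0, 0, 0, 0, 0, 0], [-0.05, 0, 0, 0, 0, 0, 0], [0, 0, 0, 0, 0, 0, 0], [0, 0, 0, 0, 0, 0, 0]],
])

```text
t: 15.92
tcp_pos: [0.4957, 0.1775, 0.0414]
ee_rot: [-3.124, -0.313, -0.016]
force: [8.8, 3.0, -6.7]
width: 0.003
```

Contact midpoints put the tin's centre at about (0.5348, 0.1838), within 2.5 mm of what the networks gave. Next I rise and go to the first nozzle, at the mat's near left corner.

>>> step_arm([
  [[0.07, 0, 0, 0, 0, 0, 0], [0.06, 0, -0.05, 0, 0, 0, 0], [0, 0, -0.1, 0, 0, 0, 0], [0, 0, -0.1, 0, 0, 0, 0.4], [0, 0, -0.1, 0, 0, 0, 0.4], [0, 0, -0.1, 0, 0, 0, 0.4], [0, 0, -0.05, 0, 0, 0, 0.4], [0, 0, 0, 0, 0, 0, 0.4]],
])

```text
t: 16.58
tcp_pos: [0.5333, 0.1848, 0.1949]
ee_rot: [-3.125, -0.315, -0.013]
force: [0.5, -0.0, 0.2]
width: 0.324
```

```bash
cat >> h.py <<'E'
def path(P,yaw,n):
    """n equal rows turning and shifting together to P, yaw (printed for copying)"""
    o=get_obs();r=R.from_rotvec(o['ee_rot']);M=r.as_matrix()
    y0=np.degrees(np.arctan2(M[1,0],M[0,0]));dy=(yaw-y0+180)%360-180
    d=(np.array(P)-o['tcp_pos'])/n/.3
    print('t',round(float(o['t']),2),'from',o['tcp_pos'].round(4),y0.round(2),'norm',round(float(np.linalg.norm(d)*.3),4),'turn/row deg',round(float(dy/n),2))
    for i in range(n):
        a=np.radians(y0+dy*i/n);c,s=np.cos(a),np.sin(a)
        x,y,z=np.array([[c,s,0],[s,-c,0],[0,0,-1]])@d
        print([float(round(v,4)) for v in (x,y,z,0,0,-dy/n/90)])
E
python3 -c "
from h import *
path([.563,-.143,.17],-78.5,14)"
```

```text
t 16.58 from [0.5333 0.1848 0.1949] 11.5 norm 0.0236 turn/row deg -6.43
[-0.0086, 0.0779, 0.0059, 0.0, 0.0, 0.0714]
[0.0001, 0.0784, 0.0059, 0.0, 0.0, 0.0714]
[0.0089, 0.0778, 0.0059, 0.0, 0.0, 0.0714]
[0.0176, 0.0764, 0.0059, 0.0, 0.0, 0.0714]
[0.026, 0.0739, 0.0059, 0.0, 0.0, 0.0714]
[0.0341, 0.0705, 0.0059, 0.0, 0.0, 0.0714]
[0.0418, 0.0663, 0.0059, 0.0, 0.0, 0.0714]
[0.049, 0.0612, 0.0059, 0.0, 0.0, 0.0714]
[0.0555, 0.0553, 0.0059, 0.0, 0.0, 0.0714]
[0.0613, 0.0487, 0.0059, 0.0, 0.0, 0.0714]
[0.0664, 0.0416, 0.0059, 0.0, 0.0, 0.0714]
[0.0707, 0.0339, 0.0059, 0.0, 0.0, 0.0714]
[0.074, 0.0257, 0.0059, 0.0, 0.0, 0.0714]
[0.0764, 0.0173, 0.0059, 0.0, 0.0, 0.0714]
```

>>> step_arm([
  [[-0.0086, 0.0779, 0.0059, 0, 0, 0.0714, 0.4], [0.0001, 0.0784, 0.0059, 0, 0, 0.0714, 0.4], [0.0089, 0.0778, 0.0059, 0, 0, 0.0714, 0.4], [0.0176, 0.0764, 0.0059, 0, 0, 0.0714, 0.4], [0.026, 0.0739, 0.0059, 0, 0, 0.0714, 0.4], [0.0341, 0.0705, 0.0059, 0, 0, 0.0714, 0.4], [0.0418, 0.0663, 0.0059, 0, 0, 0.0714, 0.4]],
])

```text
t: 17.17
tcp_pos: [0.5446, 0.0195, 0.1757]
ee_rot: [3.006, -0.913, -0.004]
force: [0.6, -0.3, -0.5]
width: 0.4
```

>>> step_arm([
  [[0.049, 0.0612, 0.0059, 0, 0, 0.0714, 0.4], [0.0555, 0.0553, 0.0059, 0, 0, 0.0714, 0.4], [0.0613, 0.0487, 0.0059, 0, 0, 0.0714, 0.4], [0.0664, 0.0416, 0.0059, 0, 0, 0.0714, 0.4], [0.0707, 0.0339, 0.0059, 0, 0, 0.0714, 0.4], [0.074, 0.0257, 0.0059, 0, 0, 0.0714, 0.4], [0.0764, 0.0173, 0.0059, 0, 0, 0.0714, 0.4], [0, 0, 0, 0, 0, 0, 0.4]],
])

```text
t: 17.83
tcp_pos: [0.5597, -0.1464, 0.1632]
ee_rot: [2.426, -1.994, -0.003]
force: [-0.8, 0.3, -0.0]
width: 0.403
```

```bash
cat >> h.py <<'E'
def noz():
    snap('scene')
    for r in imaging.landmark_of('scene','nozzle1'):
        P=w('scene',r['centre']); print('  noz',round(r['score'],2),(P-[.001,.001,0]).round(4))
E
python3 -c "
from h import *
noz()
im=snap('scene','p3');cv2.imwrite('pics/p3c.png',cv2.resize(im[130:310,210:370],None,fx=3.3,fy=3.3,interpolation=2)[:,:,::-1])
plan([.563,-.143,.073],-78.5)"
```

```text
noz 0.85 [ 6.383e-01 -4.525e-01  3.000e-04]
  noz 0.78 [ 0.4802 -0.138   0.0021]
  noz 0.76 [ 0.5658 -0.4158 -0.0013]
  noz 0.73 [ 0.5491 -0.2129  0.001 ]
  noz 0.7 [ 0.4756 -0.2079  0.0046]
  noz 0.68 [ 0.56   -0.2169  0.0022]
  noz 0.62 [ 0.5544 -0.2973  0.006 ]
  noz 0.56 [ 0.37   -0.1615 -0.0014]
  noz 0.54 [ 0.5628 -0.1431  0.0033]
  noz 0.52 [ 0.47   -0.2852  0.0032]
t 17.98 yaw -78.37 turn [0.001  0.0012 0.0014] rows 1 | shift total [ 0.0032 -0.0102  0.3034] n 3 each [ 0.0011 -0.0034  0.1011]
```

View pics/p3c.png

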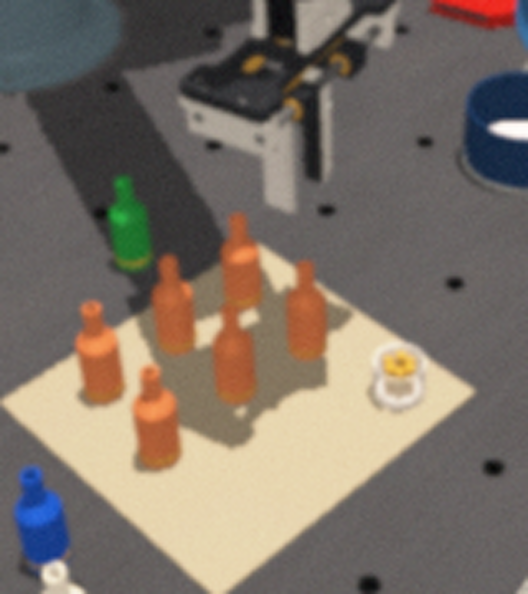

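The fingers hover over the copper nozzle at scene px (303,223). I go down, squeeze, open, turn 90° and squeeze again, so it is centred along both axes.

>>> step_arm([
  [[0.0032, -0.0102, 0.08, 0, 0, 0.0014, 0.4], [0, 0, 0.09, 0, 0, 0, 0.4], [0, 0, 0.09, 0, 0, 0, 0.4], [0, 0, 0.0434, 0, 0, 0, 0.4], [0, 0, 0, 0, 0, 0, 0.4], [0, 0, 0, 0, 0, 0, 0], [0, 0, 0, 0, 0, 0, 0], [0, 0, 0, 0, 0, 0, 0]],
], squeeze=12)

```text
t: 18.65
tcp_pos: [0.5651, -0.1441, 0.0764]
ee_rot: [-2.431, 1.988, -0.005]
force: [-0.7, -0.7, 0.8]
width: 0.224
```

>>> step_arm([
  [[0, 0, 0, 0, 0, 0, 0], [0, 0, 0, 0, 0, 0, 0.4], [0, 0, 0, 0, 0, 0, 0.4], [0, 0, 0, 0, 0, 0, 0.4]],
])

```text
t: 18.98
tcp_pos: [0.5639, -0.1438, 0.0747]
ee_rot: [-2.431, 1.989, -0.001]
force: [-0.4, -0.0, -0.2]
width: 0.33
```

>>> step_arm([
  [[0, 0, 0, 0, 0, -0.0714, 0.4], [0, 0, 0, 0, 0, -0.0714, 0.4], [0, 0, 0, 0, 0, -0.0714, 0.4], [0, 0, 0, 0, 0, -0.0714, 0.4], [0, 0, 0, 0, 0, -0.0714, 0.4], [0, 0, 0, 0, 0, -0.0714, 0.4], [0, 0, 0, 0, 0, -0.0714, 0.4]],
])

```text
t: 19.57
tcp_pos: [0.5637, -0.1438, 0.0744]
ee_rot: [3.01, -0.899, 0.0]
force: [0.3, 0.2, -0.3]
width: 0.4
```

>>> step_arm([
  [[0, 0, 0, 0, 0, -0.0714, 0.4], [0, 0, 0, 0, 0, -0.0714, 0.4], [0, 0, 0, 0, 0, -0.0714, 0.4], [0, 0, 0, 0, 0, -0.0714, 0.4], [0, 0, 0, 0, 0, -0.0714, 0.4], [0, 0, 0, 0, 0, -0.0714, 0.4], [0, 0, 0, 0, 0, -0.0714, 0.4]],
])

```text
t: 20.15
tcp_pos: [0.5637, -0.1438, 0.0744]
ee_rot: [3.125, 0.32, 0.0]
force: [0.0, 0.1, 0.2]
width: 0.4
```

>>> step_arm([
  [[0, 0, 0, 0, 0, 0, 0.4], [0, 0, 0, 0, 0, 0, 0], [0, 0, 0, 0, 0, 0, 0], [0, 0, 0, 0, 0, 0, 0], [0, 0, 0, 0, 0, 0, 0]],
], squeeze=25)

```text
t: 20.57
tcp_pos: [0.5637, -0.1437, 0.0743]
ee_rot: [-3.126, -0.31, 0.0]
force: [-1.0, 0.9, 1.0]
width: 0.151
```

>>> step_arm([
  [[0, 0, -0.08, 0, 0, 0, 0], [0, 0, -0.1, 0, 0, 0, 0], [0, 0, -0.1, 0, 0, 0, 0], [0, 0, -0.09, 0, 0, 0, 0], [0, 0, 0, 0, 0, 0, 0]],
])

```text
t: 20.98
tcp_pos: [0.5669, -0.1451, 0.1916]
ee_rot: [3.121, 0.31, 0.014]
force: [1.4, -0.2, -1.7]
width: 0.142
```

```bash
python3 -c "
from h import *
plan([.5348,.1838,.185],11.5,.035)"
```

```text
t 20.98 yaw 11.36 turn [ 0.0041 -0.0055 -0.0016] rows 1 | shift total [ 0.1138 -1.0956  0.0221] n 10 each [ 0.0114 -0.1096  0.0022]
```

>>> step_arm([
  [[0.0114, -0.1096, 0, 0, 0, 0, 0], [0.0114, -0.1096, 0, 0, 0, 0, 0], [0.0114, -0.1096, 0, 0, 0, 0, 0], [0.0114, -0.1096, 0, 0, 0, 0, 0], [0.0114, -0.1096, 0, 0, 0, 0, 0], [0.0114, -0.1096, 0, 0, 0, 0, 0], [0.0114, -0.1096, 0, 0, 0, 0, 0], [0.0114, -0.1096, 0, 0, 0, 0, 0]],
])

```text
t: 21.65
tcp_pos: [0.5371, 0.1211, 0.1833]
ee_rot: [-3.126, -0.311, 0.004]
force: [0.8, -0.4, -2.4]
width: 0.14
```

>>> step_arm([
  [[0.0114, -0.1096, 0, 0, 0, 0, 0], [0.0114, -0.1096, 0, 0, 0, 0, 0], [0, 0, 0, 0, 0, 0, 0], [0, 0, 0, 0, 0, 0, 0], [0, 0, 0, 0, 0, 0, 0], [0, 0, 0, 0, 0, 0, 0]],
])

```text
t: 22.15
tcp_pos: [0.5321, 0.1843, 0.1844]
ee_rot: [3.126, 0.309, -0.002]
force: [0.2, -0.0, -2.8]
width: 0.143
```

```bash
python3 -c "
from h import *
plan([.5348,.1838,.0755],11.5,.02)"
```

```text
t 22.15 yaw 11.31 turn [ 0.0001  0.0009 -0.0022] rows 1 | shift total [0.0085 0.0034 0.3631] n 6 each [0.0014 0.0006 0.0605]
```

>>> step_arm([
  [[0.0085, 0.0034, 0, 0, 0, -0.0022, 0], [0, 0, 0.08, 0, 0, 0, 0], [0, 0, 0.09, 0, 0, 0, 0], [0, 0, 0.08, 0, 0, 0, 0], [0, 0, 0.05, 0, 0, 0, 0], [0, 0, 0.03, 0, 0, 0, 0], [0, 0, 0.015, 0, 0, 0, 0], [0, 0, 0, 0, 0, 0, 0]],
])

```text
t: 22.82
tcp_pos: [0.535, 0.1843, 0.0813]
ee_rot: [3.126, 0.316, -0.002]
force: [0.1, -0.2, -2.6]
width: 0.14
```

>>> step_arm([
  [[0, 0, 0.013, 0, 0, 0, 0], [0, 0, 0.007, 0, 0, 0, 0], [0, 0, 0, 0, 0, 0, 0], [0, 0, 0, 0, 0, 0, 0]],
])

```text
t: 23.15
tcp_pos: [0.5354, 0.185, 0.0765]
ee_rot: [-3.125, -0.317, -0.002]
force: [0.3, 0.6, -1.4]
width: 0.144
```

>>> step_arm([
  [[-0.003, 0.003, 0.003, 0, 0, 0, 0], [0, 0, 0, 0, 0, 0, 0], [0, 0, 0, 0, 0, 0, 0]],
])

```text
t: 23.4
tcp_pos: [0.5344, 0.1838, 0.0753]
ee_rot: [3.125, 0.317, 0.001]
force: [-0.7, -0.2, -1.4]
width: 0.143
```

>>> step_arm([
  [[0, 0, 0.002, 0, 0, 0, 0.17], [0, 0, 0, 0, 0, 0, 0.26], [0, 0, 0, 0, 0, 0, 0.26], [0, 0, -0.05, 0, 0, 0, 0.26], [0, 0, -0.1, 0, 0, 0, 0.3], [0, 0, -0.1, 0, 0, 0, 0.4], [0, 0, -0.1, 0, 0, 0, 0.4], [0, 0, 0, 0, 0, 0, 0.4]],
])

```text
t: 24.07
tcp_pos: [0.5384, 0.1845, 0.1868]
ee_rot: [-3.125, -0.317, -0.019]
force: [0.6, -0.1, 0.6]
width: 0.397
```

```bash
python3 -c "
from h import *
path([.479,-.139,.17],-78.5,14)"
```

```text
t 24.07 from [0.5384 0.1845 0.1868] 11.6 norm 0.0235 turn/row deg -6.44
[-0.0293, 0.0726, 0.004, 0.0, 0.0, 0.0715]
[-0.021, 0.0754, 0.004, 0.0, 0.0, 0.0715]
[-0.0124, 0.0773, 0.004, 0.0, 0.0, 0.0715]
[-0.0037, 0.0782, 0.004, 0.0, 0.0, 0.0715]
[0.0051, 0.0781, 0.004, 0.0, 0.0, 0.0715]
[0.0138, 0.0771, 0.004, 0.0, 0.0, 0.0715]
[0.0224, 0.075, 0.004, 0.0, 0.0, 0.0715]
[0.0307, 0.0721, 0.004, 0.0, 0.0, 0.0715]
[0.0385, 0.0682, 0.004, 0.0, 0.0, 0.0715]
[0.0459, 0.0634, 0.004, 0.0, 0.0, 0.0715]
[0.0528, 0.0579, 0.004, 0.0, 0.0, 0.0715]
[0.0589, 0.0516, 0.004, 0.0, 0.0, 0.0715]
[0.0643, 0.0447, 0.004, 0.0, 0.0, 0.0715]
[0.0689, 0.0372, 0.004, 0.0, 0.0, 0.0715]
```

>>> step_arm([
  [[-0.0293, 0.0726, 0.004, 0, 0, 0.0715, 0.4], [-0.021, 0.0754, 0.004, 0, 0, 0.0715, 0.4], [-0.0124, 0.0773, 0.004, 0, 0, 0.0715, 0.4], [-0.0037, 0.0782, 0.004, 0, 0, 0.0715, 0.4], [0.0051, 0.0781, 0.004, 0, 0, 0.0715, 0.4], [0.0138, 0.0771, 0.004, 0, 0, 0.0715, 0.4], [0.0224, 0.075, 0.004, 0, 0, 0.0715, 0.4]],
])

```text
t: 24.65
tcp_pos: [0.5041, 0.0211, 0.1705]
ee_rot: [3.006, -0.912, -0.0]
force: [0.0, -0.7, 0.3]
width: 0.399
```

>>> step_arm([
  [[0.0307, 0.0721, 0.004, 0, 0, 0.0715, 0.4], [0.0385, 0.0682, 0.004, 0, 0, 0.0715, 0.4], [0.0459, 0.0634, 0.004, 0, 0, 0.0715, 0.4], [0.0528, 0.0579, 0.004, 0, 0, 0.0715, 0.4], [0.0589, 0.0516, 0.004, 0, 0, 0.0715, 0.4], [0.0643, 0.0447, 0.004, 0, 0, 0.0715, 0.4], [0.0689, 0.0372, 0.004, 0, 0, 0.0715, 0.4], [0, 0, 0, 0, 0, 0, 0.4]],
])

```text
t: 25.32
tcp_pos: [0.4743, -0.1425, 0.1622]
ee_rot: [2.426, -1.995, 0.0]
force: [-0.7, -0.5, -0.8]
width: 0.399
```

>>> step_arm([
  [[0, 0, 0, 0, 0, 0, 0.4], [0, 0, 0, 0, 0, 0, 0.4]],
])

```text
t: 25.48
tcp_pos: [0.4748, -0.1391, 0.1623]
ee_rot: [-2.434, 1.986, 0.001]
force: [0.4, 0.7, 0.2]
width: 0.397
```

```bash
python3 -c "
from h import *
noz()
im=snap('top','p4');s=snap('scene')
a=cv2.resize(s[110:310,220:420],None,fx=3,fy=3,interpolation=2);cv2.imwrite('pics/p4c.png',a[:,:,::-1])
plan([.479,-.139,.0735],-78.5)"
```

```text
noz 0.9 [ 0.4697 -0.282   0.    ]
  noz 0.85 [ 0.4739 -0.2092  0.0016]
  noz 0.83 [ 3.710e-01 -1.664e-01  3.000e-04]
  noz 0.71 [ 0.556  -0.298   0.0055]
  noz 0.71 [ 0.5667 -0.4141  0.0026]
  noz 0.69 [ 0.4786 -0.1386  0.0014]
  noz 0.61 [ 0.5529 -0.2147  0.005 ]
  noz 0.46 [0.5383 0.1847 0.0012]
t 25.68 yaw -78.38 turn [-0.      0.0001  0.0013] rows 1 | shift total [ 0.0036 -0.0128  0.2967] n 3 each [ 0.0012 -0.0043  0.0989]
```

View pics/p4c.png

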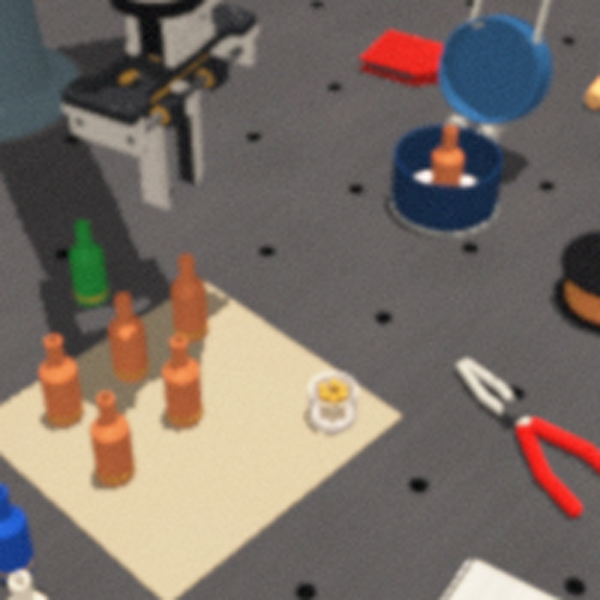

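The first nozzle stands upright in the middle of the tin (scene px (370,165)), and five are left on the mat. Now the second.

>>> step_arm([
  [[0.0036, -0.0128, 0.07, 0, 0, 0.0013, 0.4], [0, 0, 0.09, 0, 0, 0, 0.4], [0, 0, 0.09, 0, 0, 0, 0.4], [0, 0, 0.0467, 0, 0, 0, 0.4], [0, 0, 0, 0, 0, 0, 0.4], [0, 0, 0, 0, 0, 0, 0.4]],
], squeeze=12)

```text
t: 26.18
tcp_pos: [0.4786, -0.1392, 0.0732]
ee_rot: [2.432, -1.989, -0.002]
force: [0.4, -0.3, 0.8]
width: 0.398
```

>>> step_arm([
  [[0, 0, 0, 0, 0, 0, 0], [0, 0, 0, 0, 0, 0, 0], [0, 0, 0, 0, 0, 0, 0], [0, 0, 0, 0, 0, 0, 0], [0, 0, 0, 0, 0, 0, 0], [0, 0, 0, 0, 0, 0, 0]],
])

```text
t: 26.68
tcp_pos: [0.4795, -0.14, 0.0745]
ee_rot: [-2.43, 1.99, -0.002]
force: [-0.9, 1.2, 4.5]
width: 0.148
```

>>> step_arm([
  [[0, 0, 0, 0, 0, 0, 0.4], [0, 0, 0, 0, 0, 0, 0.4], [0, 0, 0, 0, 0, -0.0714, 0.4], [0, 0, 0, 0, 0, -0.0714, 0.4], [0, 0, 0, 0, 0, -0.0714, 0.4], [0, 0, 0, 0, 0, -0.0714, 0.4], [0, 0, 0, 0, 0, -0.0714, 0.4], [0, 0, 0, 0, 0, -0.0714, 0.4]],
])

```text
t: 27.35
tcp_pos: [0.4785, -0.1399, 0.0731]
ee_rot: [2.954, -1.068, -0.001]
force: [0.1, 0.0, 0.5]
width: 0.397
```

>>> step_arm([
  [[0, 0, 0, 0, 0, -0.0714, 0.4], [0, 0, 0, 0, 0, -0.0714, 0.4], [0, 0, 0, 0, 0, -0.0714, 0.4], [0, 0, 0, 0, 0, -0.0714, 0.4], [0, 0, 0, 0, 0, -0.0714, 0.4], [0, 0, 0, 0, 0, -0.0714, 0.4], [0, 0, 0, 0, 0, -0.0714, 0.4], [0, 0, 0, 0, 0, -0.0714, 0.4]],
])

```text
t: 28.02
tcp_pos: [0.4785, -0.1399, 0.0731]
ee_rot: [-3.125, -0.319, 0.001]
force: [-0.3, -0.9, 0.4]
width: 0.398
```

>>> step_arm([
  [[0, 0, 0, 0, 0, 0, 0.4], [0, 0, 0, 0, 0, 0, 0], [0, 0, 0, 0, 0, 0, 0], [0, 0, 0, 0, 0, 0, 0], [0, 0, 0, 0, 0, 0, 0], [0, 0, 0, 0, 0, 0, 0]],
], squeeze=25)

```text
t: 28.52
tcp_pos: [0.4788, -0.1399, 0.0734]
ee_rot: [-3.126, -0.309, 0.0]
force: [0.1, 0.5, 0.8]
width: 0.14
```

>>> step_arm([
  [[0, 0, -0.08, 0, 0, 0, 0], [0, 0, -0.1, 0, 0, 0, 0], [0, 0, -0.1, 0, 0, 0, 0], [0, 0, -0.09, 0, 0, 0, 0], [0, 0, 0, 0, 0, 0, 0], [0, 0, 0, 0, 0, 0, 0], [0, 0, 0, 0, 0, 0, 0]],
])

```text
t: 29.1
tcp_pos: [0.4778, -0.1394, 0.1826]
ee_rot: [-3.125, -0.31, 0.004]
force: [-0.8, 0.8, -2.6]
width: 0.141
```

```bash
python3 -c "
from h import *
plan([.568,.1727,.185],11.5,.037)"
```

```text
t 29.1 yaw 11.33 turn [-0.0013  0.0015 -0.0019] rows 1 | shift total [ 0.5021 -0.9594 -0.0079] n 9 each [ 0.0558 -0.1066 -0.0009]
```

>>> step_arm([
  [[0.0558, -0.1066, -0.0009, 0, 0, -0.0019, 0], [0.0558, -0.1066, -0.0009, 0, 0, 0, 0], [0.0558, -0.1066, -0.0009, 0, 0, 0, 0], [0.0558, -0.1066, -0.0009, 0, 0, 0, 0], [0.0558, -0.1066, -0.0009, 0, 0, 0, 0], [0.0558, -0.1066, -0.0009, 0, 0, 0, 0], [0.0558, -0.1066, -0.0009, 0, 0, 0, 0], [0.0558, -0.1066, -0.0009, 0, 0, 0, 0]],
])

```text
t: 29.77
tcp_pos: [0.5576, 0.1392, 0.1835]
ee_rot: [-3.126, -0.315, 0.008]
force: [0.2, -0.0, -1.9]
width: 0.141
```

>>> step_arm([
  [[0.0558, -0.1066, -0.0009, 0, 0, 0, 0], [0, 0, 0, 0, 0, 0, 0], [0, 0, 0, 0, 0, 0, 0], [0, 0, 0, 0, 0, 0, 0], [0, 0, 0, 0, 0, 0, 0], [0, 0, 0, 0, 0, 0, 0]],
])

```text
t: 30.27
tcp_pos: [0.5686, 0.171, 0.1862]
ee_rot: [3.126, 0.313, -0.002]
force: [0.3, 0.1, -2.2]
width: 0.143
```

```bash
python3 -c "
from h import *
plan([.568,.1727,.0755],11.5,.02)"
```

```text
t 30.27 yaw 11.42 turn [-0.      0.0009 -0.0008] rows 1 | shift total [-0.0009 -0.006   0.3688] n 6 each [-0.0001 -0.001   0.0615]
```

>>> step_arm([
  [[0, -0.006, 0, 0, 0, -0.0008, 0], [0, 0, 0.08, 0, 0, 0, 0], [0, 0, 0.09, 0, 0, 0, 0], [0, 0, 0.08, 0, 0, 0, 0], [0, 0, 0.05, 0, 0, 0, 0], [0, 0, 0.03, 0, 0, 0, 0], [0, 0, 0.018, 0, 0, 0, 0], [0, 0, 0.01, 0, 0, 0, 0]],
])

```text
t: 30.93
tcp_pos: [0.5689, 0.1736, 0.0795]
ee_rot: [3.126, 0.316, 0.0]
force: [0.3, 0.8, -1.5]
width: 0.144
```

>>> step_arm([
  [[0, 0, 0.008, 0, 0, 0, 0], [0, 0, 0, 0, 0, 0, 0], [0, 0, 0, 0, 0, 0, 0], [0, 0, 0, 0, 0, 0, 0]],
])

```text
t: 31.27
tcp_pos: [0.5694, 0.174, 0.0781]
ee_rot: [-3.126, -0.317, -0.003]
force: [0.1, -0.4, -1.8]
width: 0.142
```

>>> step_arm([
  [[-0.0054, 0.0033, 0.007, 0, 0, 0, 0], [0, 0, 0, 0, 0, 0, 0], [0, 0, 0, 0, 0, 0, 0], [0, 0, 0, 0, 0, 0, 0]],
])

```text
t: 31.6
tcp_pos: [0.5673, 0.1726, 0.0751]
ee_rot: [-3.126, -0.317, -0.0]
force: [0.6, 0.1, -1.8]
width: 0.142
```

>>> step_arm([
  [[0.0015, 0, 0.002, 0, 0, 0, 0], [0, 0, 0, 0, 0, 0, 0], [0, 0, 0, 0, 0, 0, 0]],
])

```text
t: 31.85
tcp_pos: [0.568, 0.1727, 0.0746]
ee_rot: [-3.126, -0.317, -0.001]
force: [-0.1, 0.8, -1.6]
width: 0.138
```

>>> step_arm([
  [[0, 0, 0, 0, 0, 0, 0.17], [0, 0, 0, 0, 0, 0, 0.26], [0, 0, 0, 0, 0, 0, 0.26], [0, 0, -0.05, 0, 0, 0, 0.26], [0, 0, -0.1, 0, 0, 0, 0.3], [0, 0, -0.1, 0, 0, 0, 0.4], [0, 0, -0.1, 0, 0, 0, 0.4], [0, 0, 0, 0, 0, 0, 0.4]],
])

```text
t: 32.52
tcp_pos: [0.5719, 0.1732, 0.1872]
ee_rot: [-3.125, -0.317, -0.02]
force: [1.1, -0.2, 0.9]
width: 0.396
```

```bash
python3 -c "
from h import *
noz()
path([.5526,-.2135,.18],-78.5,14)"
```

```text
noz 0.93 [ 0.5681 -0.4159  0.0023]
  noz 0.89 [ 6.354e-01 -4.504e-01  1.000e-04]
  noz 0.88 [ 0.5589 -0.2985  0.0007]
  noz 0.77 [ 0.4742 -0.2836  0.0043]
  noz 0.68 [ 3.696e-01 -1.631e-01  2.000e-04]
  noz 0.63 [0.5642 0.1709 0.0029]
  noz 0.59 [ 0.5499 -0.2144  0.0031]
  noz 0.58 [ 0.4733 -0.2088  0.0023]
  noz 0.52 [0.5366 0.1875 0.0033]
t 32.62 from [0.5688 0.1728 0.1812] 11.59 norm 0.0276 turn/row deg -6.43
[-0.0222, 0.0893, 0.0003, 0.0, 0.0, 0.0715]
[-0.0121, 0.0913, 0.0003, 0.0, 0.0, 0.0715]
[-0.0018, 0.092, 0.0003, 0.0, 0.0, 0.0715]
[0.0085, 0.0917, 0.0003, 0.0, 0.0, 0.0715]
[0.0188, 0.0901, 0.0003, 0.0, 0.0, 0.0715]
[0.0287, 0.0875, 0.0003, 0.0, 0.0, 0.0715]
[0.0384, 0.0837, 0.0003, 0.0, 0.0, 0.0715]
[0.0475, 0.0789, 0.0003, 0.0, 0.0, 0.0715]
[0.056, 0.073, 0.0003, 0.0, 0.0, 0.0715]
[0.0639, 0.0663, 0.0003, 0.0, 0.0, 0.0715]
[0.0709, 0.0587, 0.0003, 0.0, 0.0, 0.0715]
[0.077, 0.0504, 0.0003, 0.0, 0.0, 0.0715]
[0.0822, 0.0415, 0.0003, 0.0, 0.0, 0.0715]
[0.0863, 0.032, 0.0003, 0.0, 0.0, 0.0715]
```

>>> step_arm([
  [[-0.0222, 0.0893, 0, 0, 0, 0.0715, 0.4], [-0.0121, 0.0913, 0, 0, 0, 0.0715, 0.4], [-0.0018, 0.092, 0, 0, 0, 0.0715, 0.4], [0.0085, 0.0917, 0, 0, 0, 0.0715, 0.4], [0.0188, 0.0901, 0, 0, 0, 0.0715, 0.4], [0.0287, 0.0875, 0, 0, 0, 0.0715, 0.4], [0.0384, 0.0837, 0, 0, 0, 0.0715, 0.4]],
])

```text
t: 33.2
tcp_pos: [0.5582, -0.0215, 0.1772]
ee_rot: [3.006, -0.912, -0.006]
force: [-0.7, 0.0, 0.1]
width: 0.399
```

>>> step_arm([
  [[0.0475, 0.0789, 0, 0, 0, 0.0715, 0.4], [0.056, 0.073, 0, 0, 0, 0.0715, 0.4], [0.0639, 0.0663, 0, 0, 0, 0.0715, 0.4], [0.0709, 0.0587, 0, 0, 0, 0.0715, 0.4], [0.077, 0.0504, 0, 0, 0, 0.0715, 0.4], [0.0822, 0.0415, 0, 0, 0, 0.0715, 0.4], [0.0863, 0.032, 0, 0, 0, 0.0715, 0.4]],
])

```text
t: 33.78
tcp_pos: [0.5503, -0.2143, 0.1772]
ee_rot: [2.427, -1.994, -0.006]
force: [0.8, -0.1, 0.2]
width: 0.401
```

>>> step_arm([
  [[0, 0, 0, 0, 0, 0, 0.4], [0, 0, 0, 0, 0, 0, 0.4], [0, 0, 0, 0, 0, 0, 0.4]],
])

```text
t: 34.03
tcp_pos: [0.5509, -0.2127, 0.1779]
ee_rot: [2.434, -1.986, -0.005]
force: [0.4, 0.7, 0.2]
width: 0.398
```

```bash
python3 -c "
from h import *
noz()
plan([.5526,-.2135,.0735],-78.5)"
```

```text
noz 0.87 [ 0.4751 -0.2082  0.0011]
  noz 0.78 [ 6.358e-01 -4.484e-01  2.000e-04]
  noz 0.77 [ 0.3715 -0.1651 -0.0008]
  noz 0.75 [ 0.5506 -0.2128  0.0048]
  noz 0.6 [ 0.5541 -0.2968  0.0057]
  noz 0.56 [ 0.4744 -0.2852  0.0008]
  noz 0.55 [5.368e-01 1.847e-01 3.000e-04]
  noz 0.55 [ 5.676e-01 -4.140e-01  3.000e-04]
  noz 0.52 [0.5656 0.169  0.0033]
  noz 0.27 [0.5209 0.2427 0.0578]
t 34.13 yaw -78.39 turn [0.0007 0.0008 0.0012] rows 1 | shift total [ 0.0048 -0.0034  0.3503] n 4 each [ 0.0012 -0.0009  0.0876]
```

>>> step_arm([
  [[0.0048, -0.002, 0.08, 0, 0, 0.0012, 0.4], [0, 0, 0.1, 0, 0, 0, 0.4], [0, 0, 0.1, 0, 0, 0, 0.4], [0, 0, 0.07, 0, 0, 0, 0.4], [0, 0, 0, 0, 0, 0, 0.4], [0, 0, 0, 0, 0, 0, 0.4]],
], squeeze=12)

```text
t: 34.63
tcp_pos: [0.5519, -0.2135, 0.0736]
ee_rot: [2.432, -1.988, -0.004]
force: [-0.2, -0.3, 0.5]
width: 0.402
```

>>> step_arm([
  [[0, 0, 0, 0, 0, 0, 0], [0, 0, 0, 0, 0, 0, 0], [0, 0, 0, 0, 0, 0, 0], [0, 0, 0, 0, 0, 0, 0], [0, 0, 0, 0, 0, 0, 0], [0, 0, 0, 0, 0, 0, 0]],
])

```text
t: 35.13
tcp_pos: [0.5534, -0.2153, 0.0759]
ee_rot: [-2.43, 1.99, -0.003]
force: [-0.6, 0.8, 6.0]
width: 0.144
```

>>> step_arm([
  [[0, 0, 0, 0, 0, 0, 0.4], [0, 0, 0, 0, 0, 0, 0.4], [0, 0, 0, 0, 0, -0.0714, 0.4], [0, 0, 0, 0, 0, -0.0714, 0.4], [0, 0, 0, 0, 0, -0.0714, 0.4], [0, 0, 0, 0, 0, -0.0714, 0.4], [0, 0, 0, 0, 0, -0.0714, 0.4], [0, 0, 0, 0, 0, -0.0714, 0.4]],
])

```text
t: 35.8
tcp_pos: [0.552, -0.2147, 0.0738]
ee_rot: [-2.955, 1.068, 0.002]
force: [-0.4, -0.4, 0.3]
width: 0.398
```

>>> step_arm([
  [[0, 0, 0, 0, 0, -0.0714, 0.4], [0, 0, 0, 0, 0, -0.0714, 0.4], [0, 0, 0, 0, 0, -0.0714, 0.4], [0, 0, 0, 0, 0, -0.0714, 0.4], [0, 0, 0, 0, 0, -0.0714, 0.4], [0, 0, 0, 0, 0, -0.0714, 0.4], [0, 0, 0, 0, 0, -0.0714, 0.4], [0, 0, 0, 0, 0, -0.0714, 0.4]],
])

```text
t: 36.47
tcp_pos: [0.552, -0.2147, 0.0738]
ee_rot: [-3.125, -0.319, 0.002]
force: [-0.1, 0.4, 0.6]
width: 0.405
```

>>> step_arm([
  [[0, 0, 0, 0, 0, 0, 0.4], [0, 0, 0, 0, 0, 0, 0], [0, 0, 0, 0, 0, 0, 0], [0, 0, 0, 0, 0, 0, 0], [0, 0, 0, 0, 0, 0, 0], [0, 0, 0, 0, 0, 0, 0]],
], squeeze=25)

```text
t: 36.97
tcp_pos: [0.5525, -0.2149, 0.0744]
ee_rot: [-3.126, -0.31, -0.0]
force: [0.0, 0.4, -0.0]
width: 0.143
```

>>> step_arm([
  [[0, 0, -0.08, 0, 0, 0, 0], [0, 0, -0.1, 0, 0, 0, 0], [0, 0, -0.1, 0, 0, 0, 0], [0, 0, -0.09, 0, 0, 0, 0], [0, 0, 0, 0, 0, 0, 0], [0, 0, 0, 0, 0, 0, 0], [0, 0, 0, 0, 0, 0, 0]],
])

```text
t: 37.55
tcp_pos: [0.5515, -0.2142, 0.1834]
ee_rot: [-3.124, -0.31, 0.004]
force: [0.0, 0.0, -2.9]
width: 0.139
```

```bash
python3 -c "
from h import *
plan([.561,.207,.185],11.5,.036)"
```

```text
t 37.55 yaw 11.34 turn [-0.0014  0.0015 -0.0017] rows 1 | shift total [ 0.3111 -1.3696 -0.0054] n 12 each [ 0.0259 -0.1141 -0.0004]
```

>>> step_arm([
  [[0.0259, -0.1141, 0, 0, 0, -0.0017, 0], [0.0259, -0.1141, 0, 0, 0, 0, 0], [0.0259, -0.1141, 0, 0, 0, 0, 0], [0.0259, -0.1141, 0, 0, 0, 0, 0], [0.0259, -0.1141, 0, 0, 0, 0, 0], [0.0259, -0.1141, 0, 0, 0, 0, 0], [0.0259, -0.1141, 0, 0, 0, 0, 0], [0.0259, -0.1141, 0, 0, 0, 0, 0]],
])

```text
t: 38.22
tcp_pos: [0.5569, 0.0677, 0.1824]
ee_rot: [-3.125, -0.314, 0.008]
force: [-0.2, 0.7, -2.9]
width: 0.137
```

>>> step_arm([
  [[0.0259, -0.1141, 0, 0, 0, 0, 0], [0.0259, -0.1141, 0, 0, 0, 0, 0], [0.0259, -0.1141, 0, 0, 0, 0, 0], [0.0259, -0.1141, 0, 0, 0, 0, 0], [0, 0, 0, 0, 0, 0, 0], [0, 0, 0, 0, 0, 0, 0], [0, 0, 0, 0, 0, 0, 0], [0, 0, 0, 0, 0, 0, 0]],
])

```text
t: 38.88
tcp_pos: [0.5613, 0.2052, 0.1839]
ee_rot: [3.126, 0.313, -0.004]
force: [-0.9, -0.9, -1.9]
width: 0.141
```

```bash
python3 -c "
from h import *
plan([.561,.207,.0755],11.5,.02)"
```

```text
t 38.88 yaw 11.44 turn [ 0.0001  0.0017 -0.0007] rows 1 | shift total [ 1.000e-04 -6.300e-03  3.615e-01] n 6 each [ 0.     -0.001   0.0602]
```

>>> step_arm([
  [[0, -0.006, 0, 0, 0, -0.0007, 0], [0, 0, 0.08, 0, 0, 0, 0], [0, 0, 0.09, 0, 0, 0, 0], [0, 0, 0.07, 0, 0, 0, 0], [0, 0, 0.05, 0, 0, 0, 0], [0, 0, 0.03, 0, 0, 0, 0], [0, 0, 0.015, 0, 0, 0, 0], [0, 0, 0.01, 0, 0, 0, 0]],
])

```text
t: 39.55
tcp_pos: [0.5614, 0.2075, 0.0813]
ee_rot: [3.126, 0.315, -0.002]
force: [-0.9, 0.1, -1.3]
width: 0.145
```

>>> step_arm([
  [[0, 0, 0.008, 0, 0, 0, 0], [0, 0, 0, 0, 0, 0, 0], [0, 0, 0, 0, 0, 0, 0], [0, 0, 0, 0, 0, 0, 0], [0, 0, 0, 0, 0, 0, 0]],
])

```text
t: 39.97
tcp_pos: [0.5615, 0.2078, 0.0797]
ee_rot: [3.125, 0.317, -0.001]
force: [-2.2, -1.9, -2.7]
width: 0.141
```

```bash
python3 -c "
from h import *
plan([.561,.207,.0755],11.5,.02)"
```

```text
t 39.97 yaw 11.58 turn [0.0003 0.0003 0.0009] rows 1 | shift total [-0.0021  0.0022  0.014 ] n 1 each [-0.0021  0.0022  0.014 ]
```

>>> step_arm([
  [[-0.003, 0.0025, 0.011, 0, 0, 0.0009, 0], [0, 0, 0, 0, 0, 0, 0], [0, 0, 0, 0, 0, 0, 0], [0, 0, 0, 0, 0, 0, 0]],
])

```text
t: 40.3
tcp_pos: [0.5613, 0.2074, 0.0765]
ee_rot: [-3.125, -0.314, -0.002]
force: [-0.5, 0.4, -2.6]
width: 0.145
```

```bash
python3 -c "
from h import *
plan([.561,.207,.0752],11.5,.02)
print(get_obs()['force'])"
```

```text
t 40.3 yaw 11.49 turn [-0.0003 -0.0007 -0.0001] rows 1 | shift total [-0.0011  0.001   0.0043] n 1 each [-0.0011  0.001   0.0043]
[-0.5274894   0.37783418 -2.55622692]
```

>>> step_arm([
  [[-0.0011, 0.001, 0.005, 0, 0, 0, 0], [0, 0, 0, 0, 0, 0, 0], [0, 0, 0, 0, 0, 0, 0], [0, 0, 0, 0, 0, 0, 0]],
])

```text
t: 40.63
tcp_pos: [0.5608, 0.2068, 0.0749]
ee_rot: [-3.126, -0.315, -0.001]
force: [-0.3, 0.8, -1.0]
width: 0.14
```

>>> step_arm([
  [[0, 0, 0, 0, 0, 0, 0.17], [0, 0, 0, 0, 0, 0, 0.26], [0, 0, 0, 0, 0, 0, 0.26], [0, 0, -0.05, 0, 0, 0, 0.26], [0, 0, -0.1, 0, 0, 0, 0.3], [0, 0, -0.1, 0, 0, 0, 0.4], [0, 0, -0.1, 0, 0, 0, 0.4]],
])

```text
t: 41.22
tcp_pos: [0.5604, 0.2066, 0.181]
ee_rot: [3.126, 0.314, -0.001]
force: [0.7, 0.2, 0.2]
width: 0.388
```

>>> step_arm([
  [[0, 0, 0, 0, 0, 0, 0.4], [0, 0, 0, 0, 0, 0, 0.4], [0, 0, 0, 0, 0, 0, 0.4]],
])

```text
t: 41.47
tcp_pos: [0.5602, 0.2065, 0.1791]
ee_rot: [3.126, 0.314, -0.001]
force: [-0.5, -0.7, -0.4]
width: 0.403
```

```bash
python3 -c "
from h import *
noz()
path([.4742,-.209,.18],-78.5,14)"
```

```text
noz 0.74 [ 0.4747 -0.2852  0.0018]
  noz 0.73 [ 0.5158 -0.2566  0.0022]
  noz 0.69 [ 0.556  -0.297   0.0037]
  noz 0.68 [ 0.5658 -0.413  -0.0006]
  noz 0.68 [ 6.367e-01 -4.499e-01  6.000e-04]
  noz 0.65 [0.5584 0.2094 0.0037]
  noz 0.55 [ 0.371  -0.1615  0.0019]
  noz 0.52 [0.5649 0.1706 0.0019]
  noz 0.43 [ 5.397e-01  1.843e-01 -1.000e-04]
t 41.57 from [0.5595 0.2064 0.1778] 11.48 norm 0.0303 turn/row deg -6.43
[-0.0396, 0.0929, -0.0005, 0.0, 0.0, 0.0714]
[-0.029, 0.0967, -0.0005, 0.0, 0.0, 0.0714]
[-0.0179, 0.0994, -0.0005, 0.0, 0.0, 0.0714]
[-0.0067, 0.1008, -0.0005, 0.0, 0.0, 0.0714]
[0.0046, 0.1009, -0.0005, 0.0, 0.0, 0.0714]
[0.0159, 0.0997, -0.0005, 0.0, 0.0, 0.0714]
[0.0269, 0.0973, -0.0005, 0.0, 0.0, 0.0714]
[0.0377, 0.0937, -0.0005, 0.0, 0.0, 0.0714]
[0.0479, 0.0889, -0.0005, 0.0, 0.0, 0.0714]
[0.0576, 0.083, -0.0005, 0.0, 0.0, 0.0714]
[0.0665, 0.076, -0.0005, 0.0, 0.0, 0.0714]
[0.0746, 0.0681, -0.0005, 0.0, 0.0, 0.0714]
[0.0817, 0.0593, -0.0005, 0.0, 0.0, 0.0714]
[0.0879, 0.0498, -0.0005, 0.0, 0.0, 0.0714]
```

The nozzle that stood at (0.474,-0.209) has been knocked to about (0.516,-0.257). I check whether it is still standing.

```bash
python3 -c "
from h import *
snap('top','p5t');s=snap('scene','p5')
cv2.imwrite('pics/p5c.png',cv2.resize(s[130:310,220:420],None,fx=3,fy=3,interpolation=2)[:,:,::-1])
for r in imaging.landmark_of('top','nozzle1'): print(round(r['score'],2),w('top',r['centre']).round(4))
path([.5545,-.298,.18],-78.5,16)"
```

```text
0.66 [ 5.560e-01 -2.954e-01  5.000e-04]
0.64 [ 0.4766 -0.2805 -0.0005]
0.64 [ 0.6404 -0.4509 -0.0043]
0.62 [ 0.5177 -0.2552  0.0007]
0.55 [0.531  0.1856 0.0056]
0.47 [ 0.3722 -0.1646  0.0004]
0.45 [0.5612 0.2106 0.0045]
0.43 [ 5.649e-01 -4.101e-01 -1.000e-04]
0.4 [0.5655 0.1777 0.0057]
t 41.72 from [0.5599 0.2066 0.1783] 11.49 norm 0.0315 turn/row deg -5.62
[-0.022, 0.1028, -0.0004, 0.0, 0.0, 0.0625]
[-0.0119, 0.1045, -0.0004, 0.0, 0.0, 0.0625]
[-0.0016, 0.1051, -0.0004, 0.0, 0.0, 0.0625]
[0.0087, 0.1048, -0.0004, 0.0, 0.0, 0.0625]
[0.019, 0.1034, -0.0004, 0.0, 0.0, 0.0625]
[0.029, 0.101, -0.0004, 0.0, 0.0, 0.0625]
[0.0388, 0.0977, -0.0004, 0.0, 0.0, 0.0625]
[0.0482, 0.0934, -0.0004, 0.0, 0.0, 0.0625]
[0.0571, 0.0883, -0.0004, 0.0, 0.0, 0.0625]
[0.0655, 0.0823, -0.0004, 0.0, 0.0, 0.0625]
[0.0732, 0.0754, -0.0004, 0.0, 0.0, 0.0625]
[0.0803, 0.0679, -0.0004, 0.0, 0.0, 0.0625]
[0.0865, 0.0597, -0.0004, 0.0, 0.0, 0.0625]
[0.092, 0.0509, -0.0004, 0.0, 0.0, 0.0625]
[0.0965, 0.0417, -0.0004, 0.0, 0.0, 0.0625]
[0.1001, 0.032, -0.0004, 0.0, 0.0, 0.0625]
```

View pics/p5c.png

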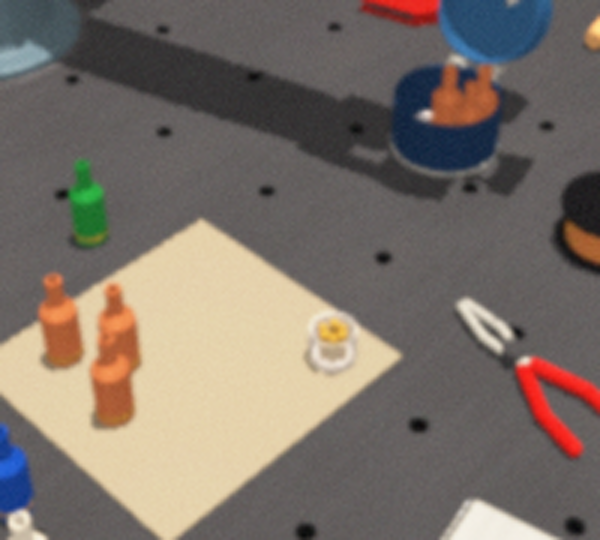

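It is still upright at scene px (259,243), between the other two. I take that one next, with a smaller opening.

```bash
python3 -c "
from h import *
path([.5163,-.256,.18],-78.5,14)"
```

```text
t 41.72 from [0.5599 0.2066 0.1783] 11.49 norm 0.0332 turn/row deg -6.43
[-0.0321, 0.1059, -0.0004, 0.0, 0.0, 0.0714]
[-0.0201, 0.1088, -0.0004, 0.0, 0.0, 0.0714]
[-0.0077, 0.1104, -0.0004, 0.0, 0.0, 0.0714]
[0.0047, 0.1105, -0.0004, 0.0, 0.0, 0.0714]
[0.017, 0.1093, -0.0004, 0.0, 0.0, 0.0714]
[0.0291, 0.1067, -0.0004, 0.0, 0.0, 0.0714]
[0.0409, 0.1028, -0.0004, 0.0, 0.0, 0.0714]
[0.0521, 0.0976, -0.0004, 0.0, 0.0, 0.0714]
[0.0627, 0.0911, -0.0004, 0.0, 0.0, 0.0714]
[0.0725, 0.0835, -0.0004, 0.0, 0.0, 0.0714]
[0.0814, 0.0749, -0.0004, 0.0, 0.0, 0.0714]
[0.0893, 0.0653, -0.0004, 0.0, 0.0, 0.0714]
[0.0961, 0.0549, -0.0004, 0.0, 0.0, 0.0714]
[0.1016, 0.0438, -0.0004, 0.0, 0.0, 0.0714]
```

>>> step_arm([
  [[-0.0321, 0.1059, 0, 0, 0, 0.0714, 0.35], [-0.0201, 0.1088, 0, 0, 0, 0.0714, 0.35], [-0.0077, 0.1104, 0, 0, 0, 0.0714, 0.35], [0.0047, 0.1105, 0, 0, 0, 0.0714, 0.35], [0.017, 0.1093, 0, 0, 0, 0.0714, 0.35], [0.0291, 0.1067, 0, 0, 0, 0.0714, 0.35], [0.0409, 0.1028, 0, 0, 0, 0.0714, 0.35]],
])

```text
t: 42.3
tcp_pos: [0.5382, -0.026, 0.1792]
ee_rot: [3.006, -0.913, -0.001]
force: [0.6, -0.1, 0.5]
width: 0.349
```

>>> step_arm([
  [[0.0521, 0.0976, 0, 0, 0, 0.0714, 0.35], [0.0627, 0.0911, 0, 0, 0, 0.0714, 0.35], [0.0725, 0.0835, 0, 0, 0, 0.0714, 0.35], [0.0814, 0.0749, 0, 0, 0, 0.0714, 0.35], [0.0893, 0.0653, 0, 0, 0, 0.0714, 0.35], [0.0961, 0.0549, 0, 0, 0, 0.0714, 0.35], [0.1016, 0.0438, 0, 0, 0, 0.0714, 0.35]],
])

```text
t: 42.88
tcp_pos: [0.5164, -0.2573, 0.1791]
ee_rot: [-2.428, 1.994, 0.002]
force: [0.3, -0.3, -1.0]
width: 0.348
```

>>> step_arm([
  [[0, 0, 0, 0, 0, 0, 0.35], [0, 0, 0, 0, 0, 0, 0.35], [0, 0, 0, 0, 0, 0, 0.35]],
])

```text
t: 43.13
tcp_pos: [0.5168, -0.2553, 0.1791]
ee_rot: [-2.434, 1.986, 0.002]
force: [-0.1, -0.3, -0.1]
width: 0.355
```

```bash
python3 -c "
from h import *
noz()
plan([.516,-.2562,.0735],-78.5)"
```

```text
noz 0.88 [ 0.6355 -0.453   0.002 ]
  noz 0.82 [ 0.4724 -0.2842  0.0005]
  noz 0.71 [ 0.5539 -0.2963  0.0047]
  noz 0.67 [0.5214 0.2415 0.0595]
  noz 0.66 [ 0.5171 -0.2563  0.0012]
  noz 0.6 [0.5681 0.1749 0.003 ]
  noz 0.6 [ 0.5645 -0.4131  0.0046]
  noz 0.58 [0.5607 0.2108 0.005 ]
  noz 0.49 [ 0.3706 -0.1636  0.0034]
  noz 0.46 [0.5344 0.188  0.0033]
t 43.23 yaw -78.36 turn [0.0003 0.0005 0.0016] rows 1 | shift total [0.0044 0.0049 0.353 ] n 4 each [0.0011 0.0012 0.0882]
```

>>> step_arm([
  [[0.003, 0.002, 0.08, 0, 0, 0.0016, 0.35], [0, 0, 0.1, 0, 0, 0, 0.35], [0, 0, 0.1, 0, 0, 0, 0.35], [0, 0, 0.072, 0, 0, 0, 0.35], [0, 0, 0, 0, 0, 0, 0.35], [0, 0, 0, 0, 0, 0, 0.35]],
], squeeze=12)

```text
t: 43.73
tcp_pos: [0.5163, -0.2554, 0.0734]
ee_rot: [-2.433, 1.988, 0.004]
force: [-0.4, 0.2, 0.4]
width: 0.348
```

>>> step_arm([
  [[0, 0, 0, 0, 0, 0, 0], [0, 0, 0, 0, 0, 0, 0], [0, 0, 0, 0, 0, 0, 0], [0, 0, 0, 0, 0, 0, 0], [0, 0, 0, 0, 0, 0, 0], [0, 0, 0, 0, 0, 0, 0]],
])

```text
t: 44.23
tcp_pos: [0.5178, -0.2576, 0.076]
ee_rot: [-2.43, 1.99, -0.004]
force: [0.2, 1.2, 6.0]
width: 0.144
```

>>> step_arm([
  [[0, 0, 0, 0, 0, 0, 0.35], [0, 0, 0, 0, 0, 0, 0.35], [0, 0, 0, 0, 0, -0.0714, 0.35], [0, 0, 0, 0, 0, -0.0714, 0.35], [0, 0, 0, 0, 0, -0.0714, 0.35], [0, 0, 0, 0, 0, -0.0714, 0.35], [0, 0, 0, 0, 0, -0.0714, 0.35], [0, 0, 0, 0, 0, -0.0714, 0.35]],
])

```text
t: 44.9
tcp_pos: [0.5163, -0.2568, 0.0737]
ee_rot: [-2.954, 1.068, 0.001]
force: [0.5, -0.7, -0.2]
width: 0.351
```

>>> step_arm([
  [[0, 0, 0, 0, 0, -0.0714, 0.35], [0, 0, 0, 0, 0, -0.0714, 0.35], [0, 0, 0, 0, 0, -0.0714, 0.35], [0, 0, 0, 0, 0, -0.0714, 0.35], [0, 0, 0, 0, 0, -0.0714, 0.35], [0, 0, 0, 0, 0, -0.0714, 0.35], [0, 0, 0, 0, 0, -0.0714, 0.35], [0, 0, 0, 0, 0, -0.0714, 0.35]],
])

```text
t: 45.57
tcp_pos: [0.5164, -0.2567, 0.0737]
ee_rot: [-3.125, -0.319, 0.001]
force: [-0.4, -0.4, 0.6]
width: 0.351
```

>>> step_arm([
  [[0, 0, 0, 0, 0, 0, 0.35], [0, 0, 0, 0, 0, 0, 0], [0, 0, 0, 0, 0, 0, 0], [0, 0, 0, 0, 0, 0, 0], [0, 0, 0, 0, 0, 0, 0], [0, 0, 0, 0, 0, 0, 0]],
], squeeze=25)

```text
t: 46.07
tcp_pos: [0.5166, -0.2568, 0.074]
ee_rot: [-3.126, -0.309, 0.0]
force: [0.9, 0.0, -0.2]
width: 0.141
```

>>> step_arm([
  [[0, 0, -0.08, 0, 0, 0, 0], [0, 0, -0.1, 0, 0, 0, 0], [0, 0, -0.1, 0, 0, 0, 0], [0, 0, -0.09, 0, 0, 0, 0], [0, 0, 0, 0, 0, 0, 0], [0, 0, 0, 0, 0, 0, 0], [0, 0, 0, 0, 0, 0, 0]],
])

```text
t: 46.65
tcp_pos: [0.5158, -0.2562, 0.1832]
ee_rot: [-3.124, -0.31, 0.004]
force: [0.7, -0.8, -1.4]
width: 0.145
```

```bash
python3 -c "
from h import *
plan([.5016,.1949,.185],11.5,.036)"
```

```text
t 46.65 yaw 11.34 turn [-0.0014  0.0013 -0.0018] rows 1 | shift total [ 0.2534 -1.4829 -0.006 ] n 13 each [ 0.0195 -0.1141 -0.0005]
```

>>> step_arm([
  [[0.0195, -0.1141, 0, 0, 0, -0.0018, 0], [0.0195, -0.1141, 0, 0, 0, 0, 0], [0.0195, -0.1141, 0, 0, 0, 0, 0], [0.0195, -0.1141, 0, 0, 0, 0, 0], [0.0195, -0.1141, 0, 0, 0, 0, 0], [0.0195, -0.1141, 0, 0, 0, 0, 0], [0.0195, -0.1141, 0, 0, 0, 0, 0], [0.0195, -0.1141, 0, 0, 0, 0, 0]],
])

```text
t: 47.32
tcp_pos: [0.5061, 0.0227, 0.1823]
ee_rot: [-3.124, -0.314, 0.007]
force: [-0.3, -0.3, -2.1]
width: 0.14
```

>>> step_arm([
  [[0.0195, -0.1141, 0, 0, 0, 0, 0], [0.0195, -0.1141, 0, 0, 0, 0, 0], [0.0195, -0.1141, 0, 0, 0, 0, 0], [0.0195, -0.1141, 0, 0, 0, 0, 0], [0.0195, -0.1141, 0, 0, 0, 0, 0], [0, 0, 0, 0, 0, 0, 0], [0, 0, 0, 0, 0, 0, 0], [0, 0, 0, 0, 0, 0, 0]],
])

```text
t: 47.98
tcp_pos: [0.5014, 0.1939, 0.183]
ee_rot: [3.125, 0.315, -0.006]
force: [-0.6, 0.1, -1.7]
width: 0.139
```

```bash
python3 -c "
from h import *
plan([.5016,.1949,.0755],11.5,.02)"
```

```text
t 47.98 yaw 11.52 turn [0.0002 0.0024 0.0002] rows 1 | shift total [ 0.0014 -0.0032  0.3585] n 6 each [ 0.0002 -0.0005  0.0597]
```

>>> step_arm([
  [[0.001, -0.001, 0, 0, 0, 0, 0], [0, 0, 0.08, 0, 0, 0, 0], [0, 0, 0.09, 0, 0, 0, 0], [0, 0, 0.07, 0, 0, 0, 0], [0, 0, 0.05, 0, 0, 0, 0], [0, 0, 0.03, 0, 0, 0, 0], [0, 0, 0.015, 0, 0, 0, 0], [0, 0, 0.01, 0, 0, 0, 0]],
])

```text
t: 48.65
tcp_pos: [0.5029, 0.194, 0.0814]
ee_rot: [3.126, 0.313, -0.001]
force: [0.3, -0.0, -1.7]
width: 0.14
```

>>> step_arm([
  [[0, 0, 0.008, 0, 0, 0, 0], [0, 0, 0, 0, 0, 0, 0], [0, 0, 0, 0, 0, 0, 0], [0, 0, 0, 0, 0, 0, 0], [0, 0, 0, 0, 0, 0, 0]],
])

```text
t: 49.07
tcp_pos: [0.5032, 0.1948, 0.0799]
ee_rot: [-3.126, -0.315, -0.002]
force: [0.4, 0.3, -1.5]
width: 0.141
```

```bash
python3 -c "
from h import *
plan([.5016,.1949,.0755],11.5,.02);print(get_obs()['force'])"
```

```text
t 49.07 yaw 11.52 turn [ 0.     -0.0008  0.0002] rows 1 | shift total [-0.0052 -0.0013  0.0147] n 1 each [-0.0052 -0.0013  0.0147]
[ 0.36176725  0.29376773 -1.46523338]
```

>>> step_arm([
  [[-0.0035, -0.0005, 0.011, 0, 0, 0, 0], [0, 0, 0, 0, 0, 0, 0], [0, 0, 0, 0, 0, 0, 0], [0, 0, 0, 0, 0, 0, 0]],
])

```text
t: 49.4
tcp_pos: [0.5016, 0.1946, 0.0759]
ee_rot: [-3.126, -0.315, 0.0]
force: [-1.2, 0.5, -1.9]
width: 0.142
```

```bash
python3 -c "
from h import *
plan([.5016,.1949,.075],11.5,.02);print(get_obs()['force'])"
```

```text
t 49.4 yaw 11.51 turn [-0.      0.0001  0.0001] rows 1 | shift total [ 0.     -0.0009  0.003 ] n 1 each [ 0.     -0.0009  0.003 ]
[-1.16194456  0.52667913 -1.88745164]
```

>>> step_arm([
  [[0, -0.0009, 0.004, 0, 0, 0, 0], [0, 0, 0, 0, 0, 0, 0], [0, 0, 0, 0, 0, 0, 0]],
])

```text
t: 49.65
tcp_pos: [0.5016, 0.1949, 0.0747]
ee_rot: [3.126, 0.315, -0.0]
force: [-0.3, -0.3, -2.3]
width: 0.144
```

>>> step_arm([
  [[0, 0, 0, 0, 0, 0, 0.17], [0, 0, 0, 0, 0, 0, 0.26], [0, 0, 0, 0, 0, 0, 0.26], [0, 0, -0.05, 0, 0, 0, 0.26], [0, 0, -0.1, 0, 0, 0, 0.3], [0, 0, -0.1, 0, 0, 0, 0.4], [0, 0, -0.1, 0, 0, 0, 0.4]],
])

```text
t: 50.23
tcp_pos: [0.5014, 0.1948, 0.181]
ee_rot: [3.126, 0.315, -0.001]
force: [0.6, 0.5, 0.5]
width: 0.385
```

>>> step_arm([
  [[0, 0, 0, 0, 0, 0, 0.4], [0, 0, 0, 0, 0, 0, 0.4], [0, 0, 0, 0, 0, 0, 0.4]],
])

```text
t: 50.48
tcp_pos: [0.5013, 0.1948, 0.1791]
ee_rot: [3.126, 0.315, -0.001]
force: [-0.0, 0.5, -0.2]
width: 0.404
```

```bash
python3 -c "
from h import *
noz()
path([.4735,-.284,.18],-78.5,15)"
```

```text
noz 0.91 [ 0.5569 -0.2991  0.0038]
  noz 0.77 [ 0.3729 -0.1631  0.0024]
  noz 0.68 [0.5602 0.2111 0.0055]
  noz 0.66 [0.5347 0.1862 0.0014]
  noz 0.66 [ 0.637  -0.4488 -0.0016]
  noz 0.63 [0.5673 0.1726 0.0013]
  noz 0.63 [ 0.5642 -0.4175  0.0011]
  noz 0.59 [ 4.704e-01 -2.844e-01  3.000e-04]
  noz 0.44 [ 0.4951  0.1948 -0.0013]
t 50.58 from [0.5006 0.1947 0.178 ] 11.51 norm 0.032 turn/row deg -6.0
[-0.0271, 0.103, -0.0004, 0.0, 0.0, 0.0667]
[-0.0162, 0.1053, -0.0004, 0.0, 0.0, 0.0667]
[-0.0051, 0.1064, -0.0004, 0.0, 0.0, 0.0667]
[0.0061, 0.1064, -0.0004, 0.0, 0.0, 0.0667]
[0.0171, 0.1052, -0.0004, 0.0, 0.0, 0.0667]
[0.028, 0.1028, -0.0004, 0.0, 0.0, 0.0667]
[0.0386, 0.0993, -0.0004, 0.0, 0.0, 0.0667]
[0.0488, 0.0947, -0.0004, 0.0, 0.0, 0.0667]
[0.0584, 0.0891, -0.0004, 0.0, 0.0, 0.0667]
[0.0674, 0.0825, -0.0004, 0.0, 0.0, 0.0667]
[0.0757, 0.075, -0.0004, 0.0, 0.0, 0.0667]
[0.0831, 0.0667, -0.0004, 0.0, 0.0, 0.0667]
[0.0896, 0.0576, -0.0004, 0.0, 0.0, 0.0667]
[0.0951, 0.0479, -0.0004, 0.0, 0.0, 0.0667]
[0.0996, 0.0377, -0.0004, 0.0, 0.0, 0.0667]
```

>>> step_arm([
  [[-0.0271, 0.103, 0, 0, 0, 0.0667, 0.4], [-0.0162, 0.1053, 0, 0, 0, 0.0667, 0.4], [-0.0051, 0.1064, 0, 0, 0, 0.0667, 0.4], [0.0061, 0.1064, 0, 0, 0, 0.0667, 0.4], [0.0171, 0.1052, 0, 0, 0, 0.0667, 0.4], [0.028, 0.1028, 0, 0, 0, 0.0667, 0.4], [0.0386, 0.0993, 0, 0, 0, 0.0667, 0.4], [0.0488, 0.0947, 0, 0, 0, 0.0667, 0.4]],
])

```text
t: 51.25
tcp_pos: [0.486, -0.0616, 0.1782]
ee_rot: [-2.981, 0.992, 0.004]
force: [0.8, 0.9, -0.8]
width: 0.401
```

>>> step_arm([
  [[0.0584, 0.0891, 0, 0, 0, 0.0667, 0.4], [0.0674, 0.0825, 0, 0, 0, 0.0667, 0.4], [0.0757, 0.075, 0, 0, 0, 0.0667, 0.4], [0.0831, 0.0667, 0, 0, 0, 0.0667, 0.4], [0.0896, 0.0576, 0, 0, 0, 0.0667, 0.4], [0.0951, 0.0479, 0, 0, 0, 0.0667, 0.4], [0.0996, 0.0377, 0, 0, 0, 0.0667, 0.4], [0, 0, 0, 0, 0, 0, 0.4]],
])

```text
t: 51.92
tcp_pos: [0.4733, -0.2878, 0.1783]
ee_rot: [2.424, -1.997, -0.002]
force: [-0.6, 0.0, -0.2]
width: 0.404
```

>>> step_arm([
  [[0, 0, 0, 0, 0, 0, 0.4], [0, 0, 0, 0, 0, 0, 0.4], [0, 0, 0, 0, 0, 0, 0.4]],
])

```text
t: 52.17
tcp_pos: [0.4742, -0.2823, 0.1789]
ee_rot: [-2.434, 1.986, 0.003]
force: [-0.5, -0.1, -0.3]
width: 0.397
```

```bash
python3 -c "
from h import *
noz()
plan([.473,-.284,.0735],-78.5)"
```

```text
noz 0.92 [ 0.6382 -0.4491  0.0038]
  noz 0.89 [ 0.5567 -0.3014  0.0029]
  noz 0.7 [ 0.4733 -0.2846  0.0011]
  noz 0.66 [0.4978 0.1939 0.003 ]
  noz 0.66 [0.5371 0.1838 0.0026]
  noz 0.65 [0.5606 0.2102 0.0049]
  noz 0.62 [ 0.3678 -0.1647  0.0006]
  noz 0.52 [0.5641 0.1714 0.0034]
t 52.27 yaw -78.42 turn [0.0002 0.0004 0.0009] rows 1 | shift total [0.0041 0.006  0.3532] n 4 each [0.001  0.0015 0.0883]
```

>>> step_arm([
  [[0.0041, 0.004, 0.08, 0, 0, 0.0009, 0.4], [0, 0, 0.1, 0, 0, 0, 0.4], [0, 0, 0.1, 0, 0, 0, 0.4], [0, 0, 0.072, 0, 0, 0, 0.4], [0, 0, 0, 0, 0, 0, 0.4], [0, 0, 0, 0, 0, 0, 0.4]],
], squeeze=12)

```text
t: 52.77
tcp_pos: [0.4731, -0.284, 0.0735]
ee_rot: [-2.432, 1.989, 0.004]
force: [0.4, 0.1, 0.2]
width: 0.399
```

>>> step_arm([
  [[0, 0, 0, 0, 0, 0, 0], [0, 0, 0, 0, 0, 0, 0], [0, 0, 0, 0, 0, 0, 0], [0, 0, 0, 0, 0, 0, 0], [0, 0, 0, 0, 0, 0, 0], [0, 0, 0, 0, 0, 0, 0]],
])

```text
t: 53.27
tcp_pos: [0.4742, -0.2856, 0.0755]
ee_rot: [-2.43, 1.99, -0.003]
force: [-0.5, 3.0, 6.6]
width: 0.148
```

>>> step_arm([
  [[0, 0, 0, 0, 0, 0, 0.4], [0, 0, 0, 0, 0, 0, 0.4], [0, 0, 0, 0, 0, -0.0714, 0.4], [0, 0, 0, 0, 0, -0.0714, 0.4], [0, 0, 0, 0, 0, -0.0714, 0.4], [0, 0, 0, 0, 0, -0.0714, 0.4], [0, 0, 0, 0, 0, -0.0714, 0.4], [0, 0, 0, 0, 0, -0.0714, 0.4]],
])

```text
t: 53.93
tcp_pos: [0.4732, -0.2851, 0.0737]
ee_rot: [-2.954, 1.068, 0.001]
force: [0.1, 0.0, -0.1]
width: 0.401
```

>>> step_arm([
  [[0, 0, 0, 0, 0, -0.0714, 0.4], [0, 0, 0, 0, 0, -0.0714, 0.4], [0, 0, 0, 0, 0, -0.0714, 0.4], [0, 0, 0, 0, 0, -0.0714, 0.4], [0, 0, 0, 0, 0, -0.0714, 0.4], [0, 0, 0, 0, 0, -0.0714, 0.4], [0, 0, 0, 0, 0, -0.0714, 0.4], [0, 0, 0, 0, 0, -0.0714, 0.4]],
])

```text
t: 54.6
tcp_pos: [0.4732, -0.2851, 0.0737]
ee_rot: [-3.125, -0.319, 0.001]
force: [0.9, 1.1, -0.4]
width: 0.404
```

>>> step_arm([
  [[0, 0, 0, 0, 0, 0, 0.4], [0, 0, 0, 0, 0, 0, 0], [0, 0, 0, 0, 0, 0, 0], [0, 0, 0, 0, 0, 0, 0], [0, 0, 0, 0, 0, 0, 0], [0, 0, 0, 0, 0, 0, 0]],
], squeeze=25)

```text
t: 55.1
tcp_pos: [0.4735, -0.2851, 0.0741]
ee_rot: [-3.126, -0.31, 0.0]
force: [0.4, -0.0, -0.2]
width: 0.14
```

>>> step_arm([
  [[0, 0, -0.08, 0, 0, 0, 0], [0, 0, -0.1, 0, 0, 0, 0], [0, 0, -0.1, 0, 0, 0, 0], [0, 0, -0.09, 0, 0, 0, 0], [0, 0, 0, 0, 0, 0, 0], [0, 0, 0, 0, 0, 0, 0], [0, 0, 0, 0, 0, 0, 0]],
])

```text
t: 55.68
tcp_pos: [0.4727, -0.2844, 0.1833]
ee_rot: [-3.124, -0.31, 0.003]
force: [0.2, 1.5, -2.4]
width: 0.138
```

```bash
python3 -c "
from h import *
plan([.5086,.1606,.185],11.5,.036)"
```

```text
t 55.68 yaw 11.33 turn [-0.0015  0.0011 -0.0018] rows 1 | shift total [ 0.4131 -1.4298 -0.0058] n 13 each [ 0.0318 -0.11   -0.0004]
```

>>> step_arm([
  [[0.0318, -0.11, 0, 0, 0, -0.0018, 0], [0.0318, -0.11, 0, 0, 0, 0, 0], [0.0318, -0.11, 0, 0, 0, 0, 0], [0.0318, -0.11, 0, 0, 0, 0, 0], [0.0318, -0.11, 0, 0, 0, 0, 0], [0.0318, -0.11, 0, 0, 0, 0, 0], [0.0318, -0.11, 0, 0, 0, 0, 0], [0.0318, -0.11, 0, 0, 0, 0, 0]],
])

```text
t: 56.35
tcp_pos: [0.4939, -0.0093, 0.1824]
ee_rot: [-3.124, -0.314, 0.007]
force: [0.5, -0.3, -1.9]
width: 0.141
```

>>> step_arm([
  [[0.0318, -0.11, 0, 0, 0, 0, 0], [0.0318, -0.11, 0, 0, 0, 0, 0], [0.0318, -0.11, 0, 0, 0, 0, 0], [0.0318, -0.11, 0, 0, 0, 0, 0], [0.0318, -0.11, 0, 0, 0, 0, 0], [0, 0, 0, 0, 0, 0, 0], [0, 0, 0, 0, 0, 0, 0], [0, 0, 0, 0, 0, 0, 0]],
])

```text
t: 57.02
tcp_pos: [0.5083, 0.1595, 0.1831]
ee_rot: [3.125, 0.315, -0.006]
force: [-0.1, 0.4, -2.2]
width: 0.14
```

>>> step_arm([
  [[0, 0, 0, 0, 0, 0, 0], [0, 0, 0, 0, 0, 0, 0]],
])

```text
t: 57.18
tcp_pos: [0.5093, 0.1588, 0.1845]
ee_rot: [3.126, 0.312, -0.002]
force: [-0.3, 0.3, -1.2]
width: 0.144
```

```bash
python3 -c "
from h import *
plan([.5086,.1606,.0755],11.5,.02)"
```

```text
t 57.18 yaw 11.4 turn [ 0.      0.0007 -0.0011] rows 1 | shift total [-0.0011 -0.0064  0.3633] n 6 each [-0.0002 -0.0011  0.0605]
```

>>> step_arm([
  [[-0.002, -0.005, 0, 0, 0, -0.001, 0], [0, 0, 0.08, 0, 0, 0, 0], [0, 0, 0.09, 0, 0, 0, 0], [0, 0, 0.07, 0, 0, 0, 0], [0, 0, 0.05, 0, 0, 0, 0], [0, 0, 0.03, 0, 0, 0, 0], [0, 0, 0.015, 0, 0, 0, 0], [0, 0, 0.01, 0, 0, 0, 0]],
])

```text
t: 57.85
tcp_pos: [0.5089, 0.161, 0.0816]
ee_rot: [-3.126, -0.317, -0.0]
force: [0.8, 0.6, -2.3]
width: 0.143
```

>>> step_arm([
  [[0, 0, 0.008, 0, 0, 0, 0], [0, 0, 0, 0, 0, 0, 0], [0, 0, 0, 0, 0, 0, 0], [0, 0, 0, 0, 0, 0, 0], [0, 0, 0, 0, 0, 0, 0]],
])

```text
t: 58.27
tcp_pos: [0.5091, 0.1614, 0.0799]
ee_rot: [-3.125, -0.318, -0.002]
force: [-0.2, -0.6, -1.3]
width: 0.138
```

```bash
python3 -c "
from h import *
plan([.5086,.1606,.0755],11.5,.02);print(get_obs()['force'])"
```

```text
t 58.27 yaw 11.6 turn [ 0.0001 -0.0008  0.0012] rows 1 | shift total [-0.0021  0.0022  0.0147] n 1 each [-0.0021  0.0022  0.0147]
[-0.16228972 -0.555427   -1.30965383]
```

>>> step_arm([
  [[-0.0015, 0.0015, 0.011, 0, 0, 0.001, 0], [0, 0, 0, 0, 0, 0, 0], [0, 0, 0, 0, 0, 0, 0], [0, 0, 0, 0, 0, 0, 0]],
])

```text
t: 58.6
tcp_pos: [0.5082, 0.1607, 0.0759]
ee_rot: [-3.126, -0.315, 0.0]
force: [-0.1, -0.0, -2.1]
width: 0.139
```

```bash
python3 -c "
from h import *
plan([.5086,.1606,.075],11.5,.02);print(get_obs()['force'])"
```

```text
t 58.6 yaw 11.51 turn [-0.      0.0001  0.0001] rows 1 | shift total [0.0011 0.0007 0.003 ] n 1 each [0.0011 0.0007 0.003 ]
[-0.08999934 -0.04155849 -2.12089162]
```

>>> step_arm([
  [[0.0015, 0, 0.004, 0, 0, 0, 0], [0, 0, 0, 0, 0, 0, 0], [0, 0, 0, 0, 0, 0, 0]],
])

```text
t: 58.85
tcp_pos: [0.5091, 0.1609, 0.0751]
ee_rot: [-3.126, -0.315, -0.001]
force: [1.2, -0.3, 0.8]
width: 0.14
```

>>> step_arm([
  [[0, 0, 0, 0, 0, 0, 0.17], [0, 0, 0, 0, 0, 0, 0.26], [0, 0, 0, 0, 0, 0, 0.26], [0, 0, -0.05, 0, 0, 0, 0.26], [0, 0, -0.1, 0, 0, 0, 0.3], [0, 0, -0.1, 0, 0, 0, 0.4], [0, 0, -0.1, 0, 0, 0, 0.4]],
])

```text
t: 59.43
tcp_pos: [0.5083, 0.1608, 0.1807]
ee_rot: [-3.126, -0.315, 0.001]
force: [0.1, 0.6, -1.2]
width: 0.386
```

>>> step_arm([
  [[0, 0, 0, 0, 0, 0, 0.4], [0, 0, 0, 0, 0, 0, 0.4], [0, 0, 0, 0, 0, 0, 0.4]],
])

```text
t: 59.68
tcp_pos: [0.5082, 0.1607, 0.1789]
ee_rot: [3.126, 0.315, -0.002]
force: [0.2, 0.4, -1.3]
width: 0.398
```

```bash
python3 -c "
from h import *
noz()
path([.5555,-.2985,.18],-78.5,15)"
```

```text
noz 0.8 [ 0.5652 -0.4171  0.0015]
  noz 0.73 [ 0.5565 -0.2979  0.0023]
  noz 0.67 [0.5611 0.2091 0.0022]
  noz 0.64 [ 0.3719 -0.1619  0.0006]
  noz 0.58 [ 6.374e-01 -4.508e-01  5.000e-04]
  noz 0.52 [0.536  0.1836 0.0024]
  noz 0.52 [0.5676 0.1729 0.0014]
  noz 0.43 [0.5061 0.161  0.0013]
  noz 0.4 [0.4968 0.1958 0.003 ]
t 59.78 from [0.5076 0.1607 0.1779] 11.51 norm 0.0308 turn/row deg -6.0
[-0.0099, 0.1021, -0.0005, 0.0, 0.0, 0.0667]
[0.0008, 0.1026, -0.0005, 0.0, 0.0, 0.0667]
[0.0115, 0.102, -0.0005, 0.0, 0.0, 0.0667]
[0.0221, 0.1002, -0.0005, 0.0, 0.0, 0.0667]
[0.0325, 0.0973, -0.0005, 0.0, 0.0, 0.0667]
[0.0425, 0.0934, -0.0005, 0.0, 0.0, 0.0667]
[0.052, 0.0884, -0.0005, 0.0, 0.0, 0.0667]
[0.061, 0.0825, -0.0005, 0.0, 0.0, 0.0667]
[0.0693, 0.0757, -0.0005, 0.0, 0.0, 0.0667]
[0.0768, 0.068, -0.0005, 0.0, 0.0, 0.0667]
[0.0835, 0.0596, -0.0005, 0.0, 0.0, 0.0667]
[0.0893, 0.0506, -0.0005, 0.0, 0.0, 0.0667]
[0.0941, 0.041, -0.0005, 0.0, 0.0, 0.0667]
[0.0978, 0.0309, -0.0005, 0.0, 0.0, 0.0667]
[0.1005, 0.0205, -0.0005, 0.0, 0.0, 0.0667]
```

Five are in. Now the last one.

>>> step_arm([
  [[-0.0099, 0.1021, 0, 0, 0, 0.0667, 0.4], [0.0008, 0.1026, 0, 0, 0, 0.0667, 0.4], [0.0115, 0.102, 0, 0, 0, 0.0667, 0.4], [0.0221, 0.1002, 0, 0, 0, 0.0667, 0.4], [0.0325, 0.0973, 0, 0, 0, 0.0667, 0.4], [0.0425, 0.0934, 0, 0, 0, 0.0667, 0.4], [0.052, 0.0884, 0, 0, 0, 0.0667, 0.4], [0.061, 0.0825, 0, 0, 0, 0.0667, 0.4]],
])

```text
t: 60.45
tcp_pos: [0.5333, -0.0853, 0.178]
ee_rot: [-2.981, 0.992, 0.005]
force: [1.4, 0.6, -0.8]
width: 0.399
```

>>> step_arm([
  [[0.0693, 0.0757, 0, 0, 0, 0.0667, 0.4], [0.0768, 0.068, 0, 0, 0, 0.0667, 0.4], [0.0835, 0.0596, 0, 0, 0, 0.0667, 0.4], [0.0893, 0.0506, 0, 0, 0, 0.0667, 0.4], [0.0941, 0.041, 0, 0, 0, 0.0667, 0.4], [0.0978, 0.0309, 0, 0, 0, 0.0667, 0.4], [0.1005, 0.0205, 0, 0, 0, 0.0667, 0.4], [0, 0, 0, 0, 0, 0, 0.4]],
])

```text
t: 61.12
tcp_pos: [0.5557, -0.3027, 0.1778]
ee_rot: [2.424, -1.997, -0.002]
force: [0.4, 0.1, 0.4]
width: 0.401
```

>>> step_arm([
  [[0, 0, 0, 0, 0, 0, 0.4], [0, 0, 0, 0, 0, 0, 0.4], [0, 0, 0, 0, 0, 0, 0.4]],
])

```text
t: 61.37
tcp_pos: [0.5563, -0.2969, 0.1789]
ee_rot: [-2.434, 1.986, 0.003]
force: [-0.0, 0.7, 1.1]
width: 0.402
```

```bash
python3 -c "
from h import *
plan([.5555,-.2985,.0735],-78.5)"
```

```text
t 61.37 yaw -78.43 turn [0.0007 0.001  0.0008] rows 1 | shift total [0.0047 0.0036 0.3512] n 4 each [0.0012 0.0009 0.0878]
```

>>> step_arm([
  [[0.0047, 0.002, 0.08, 0, 0, 0.0008, 0.4], [0, 0, 0.1, 0, 0, 0, 0.4], [0, 0, 0.1, 0, 0, 0, 0.4], [0, 0, 0.071, 0, 0, 0, 0.4], [0, 0, 0, 0, 0, 0, 0.4], [0, 0, 0, 0, 0, 0, 0.4]],
], squeeze=12)

```text
t: 61.87
tcp_pos: [0.5557, -0.2982, 0.0736]
ee_rot: [-2.433, 1.988, 0.004]
force: [0.7, -0.0, 1.3]
width: 0.397
```

>>> step_arm([
  [[0, 0, 0, 0, 0, 0, 0], [0, 0, 0, 0, 0, 0, 0], [0, 0, 0, 0, 0, 0, 0], [0, 0, 0, 0, 0, 0, 0], [0, 0, 0, 0, 0, 0, 0], [0, 0, 0, 0, 0, 0, 0]],
])

```text
t: 62.37
tcp_pos: [0.557, -0.3002, 0.0759]
ee_rot: [-2.43, 1.99, -0.003]
force: [-0.3, 2.6, 5.9]
width: 0.141
```

>>> step_arm([
  [[0, 0, 0, 0, 0, 0, 0.4], [0, 0, 0, 0, 0, 0, 0.4], [0, 0, 0, 0, 0, -0.0714, 0.4], [0, 0, 0, 0, 0, -0.0714, 0.4], [0, 0, 0, 0, 0, -0.0714, 0.4], [0, 0, 0, 0, 0, -0.0714, 0.4], [0, 0, 0, 0, 0, -0.0714, 0.4], [0, 0, 0, 0, 0, -0.0714, 0.4]],
])

```text
t: 63.03
tcp_pos: [0.5559, -0.2998, 0.0739]
ee_rot: [-2.955, 1.068, 0.001]
force: [-0.2, -0.0, -0.0]
width: 0.401
```

>>> step_arm([
  [[0, 0, 0, 0, 0, -0.0714, 0.4], [0, 0, 0, 0, 0, -0.0714, 0.4], [0, 0, 0, 0, 0, -0.0714, 0.4], [0, 0, 0, 0, 0, -0.0714, 0.4], [0, 0, 0, 0, 0, -0.0714, 0.4], [0, 0, 0, 0, 0, -0.0714, 0.4], [0, 0, 0, 0, 0, -0.0714, 0.4], [0, 0, 0, 0, 0, -0.0714, 0.4]],
])

```text
t: 63.7
tcp_pos: [0.5559, -0.2999, 0.0739]
ee_rot: [-3.125, -0.319, 0.001]
force: [0.4, 0.3, 0.2]
width: 0.401
```

>>> step_arm([
  [[0, 0, 0, 0, 0, 0, 0.4], [0, 0, 0, 0, 0, 0, 0], [0, 0, 0, 0, 0, 0, 0], [0, 0, 0, 0, 0, 0, 0], [0, 0, 0, 0, 0, 0, 0], [0, 0, 0, 0, 0, 0, 0]],
], squeeze=25)

```text
t: 64.2
tcp_pos: [0.5563, -0.2999, 0.0744]
ee_rot: [-3.126, -0.31, -0.0]
force: [0.3, 0.0, -0.6]
width: 0.141
```

>>> step_arm([
  [[0, 0, -0.08, 0, 0, 0, 0], [0, 0, -0.1, 0, 0, 0, 0], [0, 0, -0.1, 0, 0, 0, 0], [0, 0, -0.09, 0, 0, 0, 0], [0, 0, 0, 0, 0, 0, 0], [0, 0, 0, 0, 0, 0, 0], [0, 0, 0, 0, 0, 0, 0]],
])

```text
t: 64.78
tcp_pos: [0.5554, -0.2992, 0.1834]
ee_rot: [-3.124, -0.31, 0.003]
force: [0.2, 0.7, -1.2]
width: 0.14
```

```bash
python3 -c "
from h import *
plan([.5418,.1495,.185],11.5,.036)"
```

```text
t 64.78 yaw 11.35 turn [-0.0014  0.0012 -0.0017] rows 1 | shift total [ 0.2537 -1.4747 -0.0052] n 13 each [ 0.0195 -0.1134 -0.0004]
```

>>> step_arm([
  [[0.0195, -0.1134, 0, 0, 0, -0.0017, 0], [0.0195, -0.1134, 0, 0, 0, 0, 0], [0.0195, -0.1134, 0, 0, 0, 0, 0], [0.0195, -0.1134, 0, 0, 0, 0, 0], [0.0195, -0.1134, 0, 0, 0, 0, 0], [0.0195, -0.1134, 0, 0, 0, 0, 0], [0.0195, -0.1134, 0, 0, 0, 0, 0], [0.0195, -0.1134, 0, 0, 0, 0, 0]],
])

```text
t: 65.45
tcp_pos: [0.546, -0.0219, 0.1825]
ee_rot: [-3.124, -0.314, 0.007]
force: [1.0, -0.1, -1.2]
width: 0.142
```

>>> step_arm([
  [[0.0195, -0.1134, 0, 0, 0, 0, 0], [0.0195, -0.1134, 0, 0, 0, 0, 0], [0.0195, -0.1134, 0, 0, 0, 0, 0], [0.0195, -0.1134, 0, 0, 0, 0, 0], [0.0195, -0.1134, 0, 0, 0, 0, 0], [0, 0, 0, 0, 0, 0, 0], [0, 0, 0, 0, 0, 0, 0], [0, 0, 0, 0, 0, 0, 0]],
])

```text
t: 66.12
tcp_pos: [0.5416, 0.1482, 0.1834]
ee_rot: [3.125, 0.315, -0.006]
force: [-0.4, -0.4, -1.7]
width: 0.138
```

>>> step_arm([
  [[0, 0, 0, 0, 0, 0, 0], [0, 0, 0, 0, 0, 0, 0]],
])

```text
t: 66.28
tcp_pos: [0.5425, 0.1474, 0.1848]
ee_rot: [3.126, 0.312, -0.002]
force: [-0.8, -0.3, -1.3]
width: 0.142
```

```bash
python3 -c "
from h import *
plan([.5418,.1495,.0755],11.5,.02)"
```

```text
t 66.28 yaw 11.4 turn [-0.      0.0007 -0.0011] rows 1 | shift total [-0.001  -0.0074  0.3643] n 6 each [-0.0002 -0.0012  0.0607]
```

>>> step_arm([
  [[-0.003, -0.005, 0, 0, 0, -0.001, 0], [0, 0, 0.08, 0, 0, 0, 0], [0, 0, 0.09, 0, 0, 0, 0], [0, 0, 0.07, 0, 0, 0, 0], [0, 0, 0.05, 0, 0, 0, 0], [0, 0, 0.03, 0, 0, 0, 0], [0, 0, 0.015, 0, 0, 0, 0], [0, 0, 0.01, 0, 0, 0, 0]],
])

```text
t: 66.95
tcp_pos: [0.5417, 0.1497, 0.0819]
ee_rot: [-3.126, -0.317, -0.0]
force: [0.6, 0.1, -1.3]
width: 0.142
```

>>> step_arm([
  [[0, 0, 0.008, 0, 0, 0, 0], [0, 0, 0, 0, 0, 0, 0], [0, 0, 0, 0, 0, 0, 0], [0, 0, 0, 0, 0, 0, 0], [0, 0, 0, 0, 0, 0, 0]],
])

```text
t: 67.37
tcp_pos: [0.542, 0.15, 0.0803]
ee_rot: [3.125, 0.318, 0.002]
force: [-0.8, -0.7, -1.8]
width: 0.143
```

```bash
python3 -c "
from h import *
plan([.5418,.1495,.0755],11.5,.02);print(get_obs()['force'])"
```

```text
t 67.37 yaw 11.6 turn [ 0.0001 -0.0008  0.0011] rows 1 | shift total [-0.0009  0.0016  0.0159] n 1 each [-0.0009  0.0016  0.0159]
[-0.78277866 -0.68807703 -1.80154576]
```

>>> step_arm([
  [[-0.0006, 0.001, 0.012, 0, 0, 0.001, 0], [0, 0, 0, 0, 0, 0, 0], [0, 0, 0, 0, 0, 0, 0], [0, 0, 0, 0, 0, 0, 0]],
])

```text
t: 67.7
tcp_pos: [0.5413, 0.1496, 0.0759]
ee_rot: [-3.126, -0.315, 0.0]
force: [-0.2, 0.3, -1.5]
width: 0.141
```

```bash
python3 -c "
from h import *
plan([.5418,.1495,.075],11.5,.02);print(get_obs()['force'])"
```

```text
t 67.7 yaw 11.51 turn [-0.      0.0001  0.0001] rows 1 | shift total [0.0016 0.0007 0.0029] n 1 each [0.0016 0.0007 0.0029]
[-0.23735284  0.31438757 -1.52888491]
```

>>> step_arm([
  [[0.0016, 0.0003, 0.004, 0, 0, 0, 0], [0, 0, 0, 0, 0, 0, 0], [0, 0, 0, 0, 0, 0, 0]],
])

```text
t: 67.95
tcp_pos: [0.5424, 0.1497, 0.0754]
ee_rot: [-3.126, -0.315, -0.002]
force: [-1.5, 0.2, 2.0]
width: 0.142
```

>>> step_arm([
  [[0, 0, 0, 0, 0, 0, 0.17], [0, 0, 0, 0, 0, 0, 0.26], [0, 0, 0, 0, 0, 0, 0.26], [0, 0, -0.05, 0, 0, 0, 0.26], [0, 0, -0.1, 0, 0, 0, 0.26], [0, 0, -0.12, 0, 0, 0, 0.26], [0, 0, -0.13, 0, 0, 0, 0.26], [0, 0, -0.13, 0, 0, 0, 0.26]],
])

```text
t: 68.62
tcp_pos: [0.5412, 0.1495, 0.2349]
ee_rot: [-3.126, -0.315, 0.002]
force: [1.6, 0.8, 0.2]
width: 0.263
```

>>> step_arm([
  [[0, 0, -0.1, 0, 0, 0, 0.26], [0, 0.12, 0, 0, 0, 0, 0.26], [0, 0.12, 0, 0, 0, 0, 0.26], [0, 0.12, 0, 0, 0, 0, 0.26], [0, 0.12, 0, 0, 0, 0, 0.26], [0, 0.12, 0, 0, 0, 0, 0.26], [0, 0, 0, 0, 0, 0, 0.26], [0, 0, 0, 0, 0, 0, 0.26]],
])

```text
t: 69.28
tcp_pos: [0.5778, -0.0282, 0.2633]
ee_rot: [-3.126, -0.31, 0.001]
force: [0.9, 0.4, -0.7]
width: 0.261
```

```bash
python3 -c "
from h import *
noz()
t=snap('top','p6t');s=snap('scene','p6')
a=cv2.resize(t[185:240,230:285],(400,400),interpolation=2);b=cv2.resize(s[130:200,340:400],(343,400),interpolation=2)
cv2.imwrite('pics/p6c.png',np.hstack([a,b])[:,:,::-1])
for q in('lid_handle','lid_hinge'):
  for r in imaging.landmark_of('scene',q)[:1]: print(q,w('scene',r['centre']))
o=get_obs();print(o['t'],o['tcp_pos'])"
```

```text
noz 0.69 [ 0.5664 -0.4127  0.0023]
  noz 0.67 [ 6.368e-01 -4.535e-01 -1.000e-04]
  noz 0.57 [0.5064 0.1637 0.0022]
  noz 0.55 [0.5601 0.2065 0.0033]
  noz 0.51 [ 3.704e-01 -1.654e-01 -1.000e-04]
  noz 0.48 [0.5347 0.1865 0.0027]
  noz 0.45 [0.5425 0.1506 0.0032]
  noz 0.41 [0.5659 0.1735 0.0026]
lid_handle [0.51125534 0.32276397 0.19240792]
lid_hinge [0.5235633  0.24139129 0.05966418]
69.5833 [ 0.57765259 -0.02552263  0.26382114]
```

View pics/p6c.png

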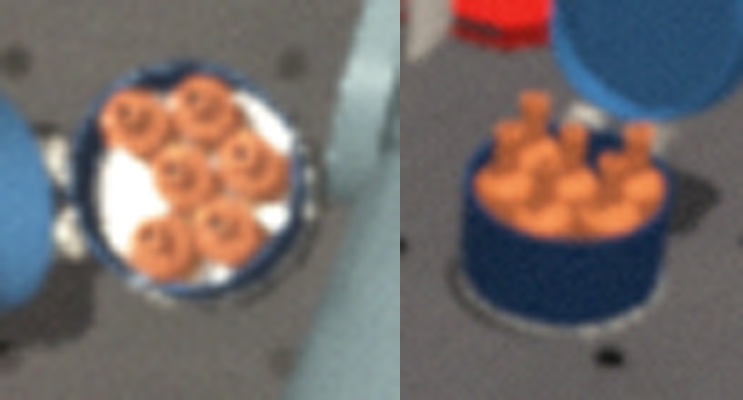

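The six nozzles stand upright as a middle one plus five round it, with the free place on the hinge side (left in the top crop), and the mat is empty. Now I shut the lid.

```bash
python3 -c "
from h import *
path([.5105,.3222,.2638],-78.5,15)"
```

```text
t 69.58 from [ 0.5777 -0.0255  0.2638] 11.61 norm 0.0236 turn/row deg -6.01
[0.0009, -0.0787, 0.0, 0.0, 0.0, 0.0667]
[-0.0073, -0.0784, 0.0, 0.0, 0.0, 0.0667]
[-0.0155, -0.0772, 0.0, 0.0, 0.0, 0.0667]
[-0.0235, -0.0751, 0.0, 0.0, 0.0, 0.0667]
[-0.0312, -0.0723, 0.0, 0.0, 0.0, 0.0667]
[-0.0386, -0.0686, 0.0, 0.0, 0.0, 0.0667]
[-0.0455, -0.0642, 0.0, 0.0, 0.0, 0.0667]
[-0.052, -0.0591, 0.0, 0.0, 0.0, 0.0667]
[-0.0579, -0.0533, 0.0, 0.0, 0.0, 0.0667]
[-0.0632, -0.0469, 0.0, 0.0, 0.0, 0.0667]
[-0.0677, -0.0401, 0.0, 0.0, 0.0, 0.0667]
[-0.0716, -0.0328, 0.0, 0.0, 0.0, 0.0667]
[-0.0746, -0.0251, 0.0, 0.0, 0.0, 0.0667]
[-0.0768, -0.0171, 0.0, 0.0, 0.0, 0.0667]
[-0.0782, -0.009, 0.0, 0.0, 0.0, 0.0667]
```

>>> step_arm([
  [[0.0009, -0.0787, 0, 0, 0, 0.0667, 0.3], [-0.0073, -0.0784, 0, 0, 0, 0.0667, 0.3], [-0.0155, -0.0772, 0, 0, 0, 0.0667, 0.3], [-0.0235, -0.0751, 0, 0, 0, 0.0667, 0.3], [-0.0312, -0.0723, 0, 0, 0, 0.0667, 0.3], [-0.0386, -0.0686, 0, 0, 0, 0.0667, 0.3], [-0.0455, -0.0642, 0, 0, 0, 0.0667, 0.3], [-0.052, -0.0591, 0, 0, 0, 0.0667, 0.3]],
])

```text
t: 70.25
tcp_pos: [0.5415, 0.1607, 0.2639]
ee_rot: [-2.981, 0.99, -0.0]
force: [0.8, 0.2, 0.3]
width: 0.301
```

>>> step_arm([
  [[-0.0579, -0.0533, 0, 0, 0, 0.0667, 0.3], [-0.0632, -0.0469, 0, 0, 0, 0.0667, 0.3], [-0.0677, -0.0401, 0, 0, 0, 0.0667, 0.3], [-0.0716, -0.0328, 0, 0, 0, 0.0667, 0.3], [-0.0746, -0.0251, 0, 0, 0, 0.0667, 0.3], [-0.0768, -0.0171, 0, 0, 0, 0.0667, 0.3], [-0.0782, -0.009, 0, 0, 0, 0.0667, 0.3]],
])

```text
t: 70.83
tcp_pos: [0.5101, 0.323, 0.2639]
ee_rot: [-2.428, 1.993, -0.0]
force: [0.9, 0.2, -0.6]
width: 0.299
```

>>> step_arm([
  [[0, 0, 0, 0, 0, 0, 0.3], [0, 0, 0, 0, 0, 0, 0.3], [0, 0, 0, 0, 0, 0, 0.3], [0, 0, 0, 0, 0, 0, 0.3]],
])

```text
t: 71.17
tcp_pos: [0.5111, 0.3204, 0.2638]
ee_rot: [2.432, -1.988, 0.0]
force: [0.0, 0.8, -0.4]
width: 0.297
```

```bash
python3 -c "
from h import *
plan([.5105,.3222,.175],-78.5)"; python3 arc.py 1.99 -0.03 24 | sed 's/np.float64//g'
```

```text
t 71.17 yaw -78.52 turn [ 0.     -0.0002 -0.0002] rows 1 | shift total [-0.0063  0.0009  0.296 ] n 3 each [-0.0021  0.0003  0.0987]
[(0.037), 0, (-0.021), 0, 0, 0, 0]
[(0.038), 0, (-0.017), 0, 0, 0, 0]
[(0.04), 0, (-0.014), 0, 0, 0, 0]
[(0.041), 0, (-0.011), 0, 0, 0, 0]
[(0.042), 0, (-0.007), 0, 0, 0, 0]
[(0.042), 0, (-0.004), 0, 0, 0, 0]
[(0.042), 0, (-0.0), 0, 0, 0, 0]
[(0.042), 0, (0.003), 0, 0, 0, 0]
[(0.042), 0, (0.007), 0, 0, 0, 0]
[(0.041), 0, (0.01), 0, 0, 0, 0]
[(0.04), 0, (0.014), 0, 0, 0, 0]
[(0.039), 0, (0.017), 0, 0, 0, 0]
[(0.037), 0, (0.02), 0, 0, 0, 0]
[(0.035), 0, (0.023), 0, 0, 0, 0]
[(0.033), 0, (0.026), 0, 0, 0, 0]
[(0.031), 0, (0.029), 0, 0, 0, 0]
[(0.028), 0, (0.031), 0, 0, 0, 0]
[(0.026), 0, (0.034), 0, 0, 0, 0]
[(0.023), 0, (0.036), 0, 0, 0, 0]
[(0.02), 0, (0.037), 0, 0, 0, 0]
[(0.016), 0, (0.039), 0, 0, 0, 0]
[(0.013), 0, (0.04), 0, 0, 0, 0]
[(0.01), 0, (0.041), 0, 0, 0, 0]
[(0.006), 0, (0.042), 0, 0, 0, 0]
```

>>> step_arm([
  [[-0.0063, 0.0009, 0.05, 0, 0, 0, 0.3], [0, 0, 0.08, 0, 0, 0, 0.3], [0, 0, 0.08, 0, 0, 0, 0.3], [0, 0, 0.06, 0, 0, 0, 0.3], [0, 0, 0.026, 0, 0, 0, 0.3], [0, 0, 0, 0, 0, 0, 0.3], [0, 0, 0, 0, 0, 0, 0.3]],
], squeeze=15)

```text
t: 71.75
tcp_pos: [0.5109, 0.3225, 0.1756]
ee_rot: [-2.431, 1.989, -0.0]
force: [0.7, -0.3, 0.3]
width: 0.301
```

>>> step_arm([
  [[0, 0, 0, 0, 0, 0, 0], [0, 0, 0, 0, 0, 0, 0], [0, 0, 0, 0, 0, 0, 0], [0, 0, 0, 0, 0, 0, 0], [0, 0, 0, 0, 0, 0, 0], [0, 0, 0, 0, 0, 0, 0]],
])

```text
t: 72.25
tcp_pos: [0.5113, 0.3221, 0.1762]
ee_rot: [-2.432, 1.988, -0.004]
force: [0.3, -5.1, 4.3]
width: 0.08
```

>>> step_arm([
  [[0.037, 0, -0.021, 0, 0, 0, 0], [0.038, 0, -0.017, 0, 0, 0, 0], [0.04, 0, -0.014, 0, 0, 0, 0], [0.041, 0, -0.011, 0, 0, 0, 0], [0.042, 0, -0.007, 0, 0, 0, 0], [0.042, 0, -0.004, 0, 0, 0, 0]],
], squeeze=20)

```text
t: 72.75
tcp_pos: [0.5246, 0.2519, 0.1991]
ee_rot: [-2.431, 1.988, 0.002]
force: [-1.9, 3.5, 2.3]
width: 0.08
```

>>> step_arm([
  [[0.042, 0, 0, 0, 0, 0, 0], [0.042, 0, 0.003, 0, 0, 0, 0], [0.042, 0, 0.007, 0, 0, 0, 0], [0.041, 0, 0.01, 0, 0, 0, 0], [0.04, 0, 0.014, 0, 0, 0, 0], [0.039, 0, 0.017, 0, 0, 0, 0]],
])

```text
t: 73.25
tcp_pos: [0.5385, 0.1783, 0.1821]
ee_rot: [2.43, -1.988, -0.002]
force: [-3.5, 0.4, 3.7]
width: 0.076
```

>>> step_arm([
  [[0.037, 0, 0.02, 0, 0, 0, 0], [0.035, 0, 0.023, 0, 0, 0, 0], [0.033, 0, 0.026, 0, 0, 0, 0], [0.031, 0, 0.029, 0, 0, 0, 0], [0, 0, 0, 0, 0, 0, 0]],
])

```text
t: 73.67
tcp_pos: [0.5462, 0.1371, 0.1502]
ee_rot: [2.427, -1.988, -0.002]
force: [-4.3, -3.3, 0.2]
width: 0.079
```

Tracking well. I slow down for the last part.

>>> step_arm([
  [[0.028, 0, 0.031, 0, 0, 0, 0], [0.026, 0, 0.034, 0, 0, 0, 0], [0.012, 0, 0.018, 0, 0, 0, 0], [0.011, 0, 0.018, 0, 0, 0, 0], [0.01, 0, 0.019, 0, 0, 0, 0], [0.01, 0, 0.018, 0, 0, 0, 0]],
])

```text
t: 74.17
tcp_pos: [0.5514, 0.1104, 0.1102]
ee_rot: [2.429, -1.985, -0.004]
force: [-7.1, -2.8, 3.0]
width: 0.074
```

>>> step_arm([
  [[0.008, 0, 0.02, 0, 0, 0, 0], [0.008, 0, 0.019, 0, 0, 0, 0], [0.006, 0, 0.02, 0, 0, 0, 0], [0, 0, 0, 0, 0, 0, 0], [0, 0, 0, 0, 0, 0, 0]],
])

```text
t: 74.58
tcp_pos: [0.5527, 0.1033, 0.092]
ee_rot: [2.428, -1.985, -0.003]
force: [-4.9, -6.7, -0.7]
width: 0.074
```

>>> step_arm([
  [[0.004, 0, 0.012, 0, 0, 0, 0], [0.003, 0, 0.012, 0, 0, 0, 0], [0.002, 0, 0.012, 0, 0, 0, 0], [0.002, 0, 0.01, 0, 0, 0, 0], [0.001, 0, 0.008, 0, 0, 0, 0], [0, 0, 0, 0, 0, 0, 0], [0, 0, 0, 0, 0, 0, 0]],
])

```text
t: 75.17
tcp_pos: [0.5535, 0.0991, 0.076]
ee_rot: [2.428, -1.983, -0.001]
force: [-4.9, -8.9, -0.7]
width: 0.08
```

>>> step_arm([
  [[0.001, 0, 0.008, 0, 0, 0, 0], [0, 0, 0.008, 0, 0, 0, 0], [0, 0, 0.006, 0, 0, 0, 0], [0, 0, 0, 0, 0, 0, 0], [0, 0, 0, 0, 0, 0, 0]],
])

```text
t: 75.58
tcp_pos: [0.5538, 0.0979, 0.0697]
ee_rot: [2.427, -1.982, 0.001]
force: [-4.4, -12.3, -0.0]
width: 0.075
```

>>> step_arm([
  [[0.004, 0, 0.006, 0, 0, 0, 0], [0, 0, 0.006, 0, 0, 0, 0], [0, 0, 0.005, 0, 0, 0, 0], [0, 0, 0, 0, 0, 0, 0], [0, 0, 0, 0, 0, 0, 0]],
])

```text
t: 76.0
tcp_pos: [0.554, 0.0971, 0.0646]
ee_rot: [2.428, -1.983, 0.0]
force: [-4.5, -10.6, 0.6]
width: 0.078
```

>>> step_arm([
  [[0, 0, 0.006, 0, 0, 0, 0], [0, 0, 0.005, 0, 0, 0, 0], [0, 0, 0, 0, 0, 0, 0], [0, 0, 0, 0, 0, 0, 0]],
])

```text
t: 76.33
tcp_pos: [0.5541, 0.0969, 0.063]
ee_rot: [2.427, -1.982, -0.0]
force: [-9.7, -11.3, 11.5]
width: 0.078
```

```bash
python3 -c "
from h import *
s=snap('scene','p7')
for q in('lid_handle',):
  for r in imaging.landmark_of('scene',q)[:2]: print(q,r['score'],w('scene',r['centre']))
o=get_obs();print(o['t'],o['tcp_pos'],o['force'])"
```

```text
lid_handle 0.8 [0.55028196 0.1005494  0.08131653]
76.4333 [0.55413448 0.09691839 0.06300855] [-11.23913768 -11.42274016  10.36287746]
```

>>> step_arm([
  [[0, 0, 0.004, 0, 0, 0, 0], [0, 0, 0.003, 0, 0, 0, 0], [0, 0, 0, 0, 0, 0, 0], [0, 0, 0, 0, 0, 0, 0]],
])

```text
t: 76.77
tcp_pos: [0.5546, 0.097, 0.0625]
ee_rot: [2.428, -1.981, 0.001]
force: [-14.6, -11.9, 20.3]
width: 0.079
```

>>> step_arm([
  [[0, 0, 0, 0, 0, 0, 0.15], [0, 0, 0, 0, 0, 0, 0.3], [0, 0, 0, 0, 0, 0, 0.3], [0, 0, 0, 0, 0, 0, 0.3]],
])

```text
t: 77.1
tcp_pos: [0.5556, 0.1002, 0.0599]
ee_rot: [-2.432, 1.988, 0.0]
force: [-0.4, -1.1, -0.5]
width: 0.292
```

>>> step_arm([
  [[0, 0, -0.04, 0, 0, 0, 0.3], [0, 0, -0.06, 0, 0, 0, 0.3], [0, 0, -0.1, 0, 0, 0, 0.3], [0, 0, -0.1, 0, 0, 0, 0.3], [0, 0, -0.1, 0, 0, 0, 0.3], [0, 0, -0.1, 0, 0, 0, 0.3], [0, 0, -0.1, 0, 0, 0, 0.3]],
])

```text
t: 77.68
tcp_pos: [0.5554, 0.1003, 0.2424]
ee_rot: [-2.432, 1.988, -0.001]
force: [0.2, 0.3, -0.3]
width: 0.302
```

>>> step_arm([
  [[0.1, 0, 0, 0, 0, 0, 0.3], [0.1, 0, 0, 0, 0, 0, 0.3], [0.1, 0, 0, 0, 0, 0, 0.3], [0.1, 0, 0, 0, 0, 0, 0.3], [0.1, 0, 0, 0, 0, 0, 0.3], [0, 0, 0, 0, 0, 0, 0.3], [0, 0, 0, 0, 0, 0, 0.3]],
])

```text
t: 78.27
tcp_pos: [0.5855, -0.0479, 0.2406]
ee_rot: [-2.43, 1.991, -0.0]
force: [0.1, -0.2, 0.9]
width: 0.302
```

```bash
python3 -c "
from h import *
t=snap('top');s=snap('scene','p8')
for q in('lid_handle','lid'):
  for r in imaging.landmark_of('scene',q)[:1]: print(q,r['score'],w('scene',r['centre']))
noz()
cv2.imwrite('pics/p8c.png',cv2.resize(s[100:340,200:440],None,fx=2.4,fy=2.4,interpolation=2)[:,:,::-1])
# predicted pixel of handle bar centre when shut / at 0.05 rad
C=np.array([.5348,.1838]);tt=np.array([-.199,.98])
for a in(0,.03,.06):
  x=.149*np.cos(a)-.02*np.sin(a)-.06;z=.0625+.149*np.sin(a)+.02*np.cos(a)
  print(a,px('scene',[*(C-x*tt),z]).round(1))
o=get_obs();print(o['t'],o['tcp_pos'],o['force'])"
```

```text
lid_handle 0.65 [0.55295116 0.09783765 0.07951603]Traceback (most recent call last):
  File "<string>", line 5, in <module>
    for r in imaging.landmark_of('scene',q)[:1]: print(q,r['score'],w('scene',r['centre']))
             ~~~~~~~~~~~~~~~~~~~^^^^^^^^^^^
ValueError: it knows: brush, lid_handle, lid_hinge, magnet, mat, nozzle, pliers, spool, tin, tin_floor, tipjar
```

```bash
python3 -c "
from h import *
noz()
s=cv2.imread('pics/p8.png')
cv2.imwrite('pics/p8c.png',cv2.resize(s[100:340,200:440],None,fx=2.4,fy=2.4,interpolation=2))"
```

```text
noz 0.91 [ 0.5675 -0.4135  0.0022]
  noz 0.83 [ 0.3677 -0.1649 -0.0008]
```

View pics/p8c.png

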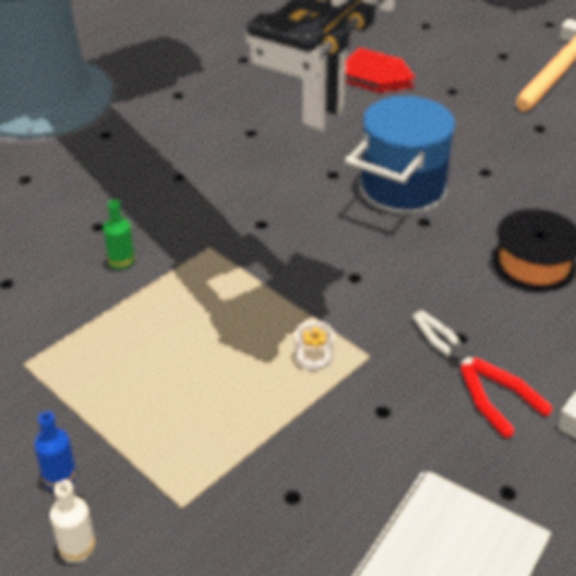

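The lid is shut (handle at scene px (360,166)), the mat is empty, and everything else is where it was. I hand in.

```bash
python3 -c "
from h import *
print(hand_in())"
```

```text
the job is handed in; nothing more can be done
None
```

All six copper nozzles that were on the mat are now in the tin, standing neck up, and the lid is shut and released. I opened the lid right to its stop first. I placed one nozzle in the middle and five around it, with the free honeycomb place on the hinge side. One nozzle was knocked aside partway through; I found it again and placed it too.

**Nozzles:** A picture before closing showed all six upright in the honeycomb with the free place open. At release, the gripper was within about 0.7 mm of each planned spot, and its height matched the nozzle standing on the tin floor.

**Lid:** I closed it slowly to a hard stop, with about 20 N of push at the end. Afterwards the handle measured about 80 mm above the bench, against 82.5 mm expected, which is within the camera's accuracy.

**Rest of the bench:** The last picture showed the mat empty. The green, blue and white look-alikes and the other things in view looked unmoved; the brush was outside that crop. The job took about 79 s of the 210 s allowed.

**What disagreed:**
- The trained networks put the tin's centre about 2 mm from where touching its walls put it. I used the touched value.
- The fifth nozzle I set down lightly touched the wall (about 3 N) and was corrected before release.
- The network missed one nozzle in the last check of the tin, though the picture showed all six.

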